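Register a plate blank against fixture stops

TASK

Take the longer of the two steel plates out of the rack and tip it down flat on the black rubber mat, and let go of it there; never lay it down from its edge on the fixture itself. Then take it again across its width, lift it flat onto the bed of the aluminium fixture, and gently push it home until one long edge is flush against both round pins and one end is flush against the end stop. Leave the shorter plate in the rack and the other things on the bench undisturbed.

Things in the scene. Friction and masses are not known exactly. Their poses are not given: they have to be found in the camera images.
- long_plate: Plain steel plate 150 x 55 x 16 mm, 0.28 to 0.46 kg (it takes about 2 to 5 N to slide it on the bed), with a small round dark spot near each end of both faces. Origin at its centre. Its own x runs through the thickness (16), y along the length (150), z across the width (55). It starts standing on a long edge in a rack slot (its z up); lying flat, its x is vertical, either way up. Both faces and both ends are alike.
- short_plate: The shorter steel plate, 100 x 55 x 16 mm, otherwise like the long one and standing in the other slot of the rack. Stays there.
- rack: Fixed grey rack, base 150 (x) x 110 (y) x 10 mm, origin under its centre. Two slots 19 mm wide run along its y at x = -42 and +42 mm; which one holds the long plate varies. Each slot is bounded by black posts 28 mm high over the base, 12 mm (x) by 16 mm (y), centred at y = -38 and +38 mm, so the middle of a plate is free between the posts. Plates stand on the base with their tops 65 mm over the bench, and may lean slightly.
- mat: Fixed black rubber mat, 140 (x) x 190 (y) x 2 mm on the bench, origin under its centre. Here the long plate is tipped flat.
- fixture: Fixed aluminium fixture, bed 130 (x) x 220 (y) mm, bed top 20 mm over the bench; origin under its centre on the bench. Its two locating pins stand at x = +45 mm of this frame, their faces toward -x at x = +37 mm. The pins and the end stop are rigid. A plate that is home has its centre at x = +9.5 mm, z = 28 mm in this frame, its length along this y.
- pins: The pair of upright round steel locating pins on the fixture's bed, each 16 mm in diameter and 12 mm high, at y = -55 and +55 mm of this frame. Origin midway between them, on the bed (x = +45, y = 0, z = 20 mm of the fixture), axes parallel to the fixture's. Rigid and fixed.
- end_stop: Fixed steel block 30 (x) x 20 (y) x 13 mm with a round screw head (15 mm diameter, 6 mm high) on top, standing on the fixture's bed near its -y end, at x = +9.5 mm of the fixture and axes parallel to it; its place along the fixture's y varies (about -97 to -73 mm). Origin under its centre, on the bed. Its stop face is at y = +10 mm, so a plate that is home has its centre at y = +85 mm in this frame.
- stapler: Chrome stapler, 202 x 34 x 28 mm, on the bench near the robot's side; bystander.
- tape_small: Small tape roll, 56 mm across, 19 mm high, on the bench near the robot's side; bystander.
- jar: Sample jar with lid, 68 mm across, 73 mm high, behind the rack and mat; bystander.
- stamp: Self-inking stamp, 32 x 60 x 88 mm, standing behind the fixture; bystander.

How it is judged:
By the outcome, as a careful person would: the job done as asked, in the order asked, and still so for the second after the job is handed in, with the robot touching nothing.
It also fails if it takes over 58 s, if anything falls off the work surface, if the arm or the gripper's body presses on something with over 40 N, if the wrist force passes 120 N, or if a joint passes its speed limit or range.

ROBOT

A 6-joint arm with a two-finger parallel gripper is mounted at the origin on a cart in front of the work surface, level with it; the furniture and walls round the work are solid. World frame = base frame: x ahead of the robot, y to its left, z up, the work surface at z = 0. Lengths are in m, angles in rad, forces in N, time in s.
With the tool pointing down it reaches from about 0.375 to 0.9 m from the base axis. Payload 3.1 kg.
Tool frame: the origin (TCP) lies at the very end of the fingers, on their centre line; the grasp point (between the pads) lies 19 mm behind it (tcp_to_grasp is the distance from the TCP to the grasp point, in m); z points along the fingers, y is the direction in which the jaws open and shut (so a half turn about z gives the same grasp; the last joint's range is limited). The gripper opens to 85 mm and grips with 20 to 120 N. Pads are 22 mm wide; open, the fingers measure 114 mm over their backs; the gripper's body (76 mm by 85 mm) begins 54 mm behind the grasp point. The pads swing forward as they close: fully open they stand 13 mm farther back than shut.
Start: joints at [-1.395, 0.527, 1.433, -0, 1.181, -0.178], TCP at [0.217, -0.586, 0.231] pointing down, gripper open.
Joint ranges: [-3.08, 3.08], [-0.75, 2.2], [0.22, 2.44], [-1.43, 4.57], [0, 2.65], [-2.85, 2.85]. Speed limits (rad/s): [2.79, 2.79, 3.14, 3.14, 3.14, 3.14].

INTERFACE

Orientations are given as a unit quaternion [x, y, z, w].
In Python, from station import sense, snapshot, camera_info, sign_off, tcp_to_grasp gives the robot as it stands.
- The arm moves only by the shell command python3 -m inch 'ROWS' [FORCE]. ROWS is JSON, a list of rows, each a list of 3 entries, a list of its own where there are three numbers: the closure, from -1 (fully open) to 1 (shut), so that 0 is half open, then the shift along the tool's x, y, z normalised to -1 to 1, where 1 is 10 cm, then the turn, a rotation vector about the tool's x, y, z normalised to -1 to 1, where 1 is 360 degrees. In form: [[jaw, [dx, dy, dz], [ax, ay, az]], ...]. A call has 1 to 20 rows; each row is the pose to reach, as a shift and turn from the pose commanded when the call began, along the tool's axes at that moment, turning the shorter way round; what a row does not reach only later rows make up. A row lasts 1/10 s, in which the tool goes at most 50 mm and 8.59 degrees, less where a joint would pass 70% of its speed; a pose out of reach is approached as far as the arm can. A call with a number of a shift or a turn outside -1 to 1 is refused whole. A call with a gripper value outside its range is refused whole. The fingers move at their own pace and stop on an object; FORCE is the grip in N (left out, the last holds). Time passes only in rows, so rows that repeat a pose let the fingers close. It gives the time, the measured TCP pose, the force and the opening at its end, in the units of the state.
- sense(): the state, without advancing time (a new reading comes with each control period).
- snapshot(name): name is "side" or "top"; returns (picture, depth): 384x512x3 uint8, blue, green, red; 384x512 float32, m along the optical axis (not along the pixel's ray), 0 where there is no reading.
- camera_info(name): a dict with "K" (3x3 intrinsics, pixels), "dist" ([k1, k2, p1, p2, k3] as OpenCV has them; the pictures are not rectified), "origin" and "orientation" of the camera in the world. Camera axes: x right, y down, z forward; pixel columns grow to the right and rows downward; lengths in m; the calibration is good to about 2 mm. A picture is of the moment at which its call begins. camera_info takes no time and is no camera call.
- sign_off(): hands the job in, once; it reports no verdict.
The state is a dict: "t": time; "q": joint angles; "qd": joint speeds; "tau": joint torques, N m; "tcp_pos": TCP position; "tool_rot": TCP orientation; "force": force on the tool from outside, world axes, zero at the start; "ft_torque": the same for the moment, N m; "finger_gap": opening from 0.0 (shut) to 1.0 (fully open).
Only numpy, scipy, OpenCV 4.12 (cv2) and the standard library are available. Lean on these libraries where they do the work, as an engineer would, in place of code of your own. Each camera call takes 0.05 s, during which the arm holds its last target.

## Working session

There is one attempt and no reset: what is moved stays moved. The work goes in short steps, Python scripts to look and compute and a shell command to move; the robot and the scene stay as the last step left them, time stands still between calls to the robot, and variables do not carry over. Pictures are saved under pics/ and viewed, and the job is handed in when it is done.

```bash
ls; mkdir -p pics; python3 - <<'E'
from station import *
import cv2, numpy as np
print(sense()); print(tcp_to_grasp)
for n in("top","side"):
    p,d=snapshot(n); cv2.imwrite(f"pics/{n}0.png",p); np.save(f"{n}0.npy",d); print(n,camera_info(n))
E
```

```text
pics
{'t': 0.0, 'q': array([-1.39450406e+00,  5.28534499e-01,  1.43386472e+00, -4.66095221e-06,
        1.18136429e+00, -1.78524601e-01]), 'qd': array([ 1.60043390e-03,  5.55416390e-06, -1.14021245e-03,  2.16879939e-03,
        1.99210642e-03,  1.25036598e-04]), 'tau': array([-1.00737849e-03, -4.42352915e+01, -1.78022969e+01, -3.52300585e-04,
        8.50008189e-03, -1.08860718e-05]), 'tcp_pos': array([ 0.21702594, -0.58537559,  0.23030356]), 'tool_rot': array([ 9.84303619e-01,  1.76480046e-01, -9.43498964e-07, -1.08542841e-03]), 'force': array([0.40769922, 0.01477659, 0.09924402]), 'ft_torque': array([0.00938353, 0.02147263, 0.02603198]), 'finger_gap': 1.0015849486982629}
0.0187
top {'K': array([[370.73822209,   0.        , 250.76770719],
       [  0.        , 370.73822209, 195.55815307],
       [  0.        ,   0.        ,   1.        ]]), 'dist': array([0.03222231, 0.        , 0.        , 0.        , 0.        ]), 'origin': array([ 0.45893984, -0.03390003,  1.06598952]), 'orientation': array([-0.7034894 ,  0.70948266, -0.02991337,  0.02902077])}
side {'K': array([[397.48041753,   0.        , 256.45557425],
       [  0.        , 397.48041753, 196.3303848 ],
       [  0.        ,   0.        ,   1.        ]]), 'dist': array([-0.1315807,  0.       ,  0.       ,  0.       ,  0.       ]), 'origin': array([0.53420246, 0.96830722, 0.63318042]), 'orientation': array([-0.01180459,  0.86258329, -0.50575194, -0.00506822])}
```

View pics/top0.png

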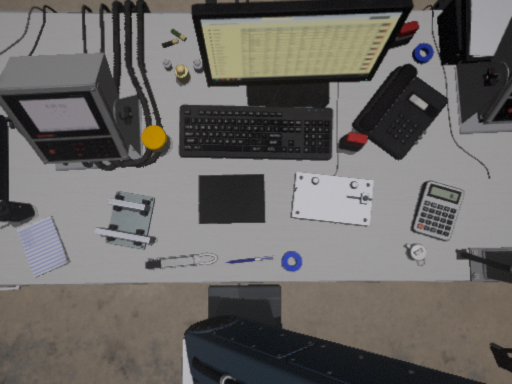

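View pics/side0.png

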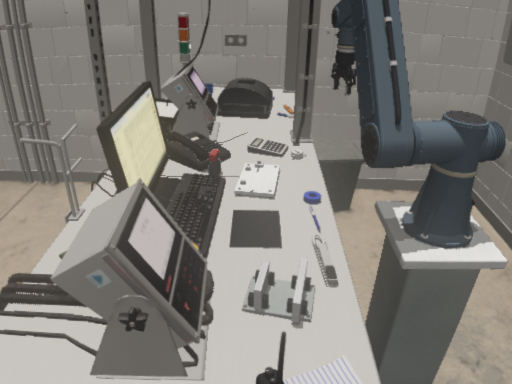

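```bash
cat > h.py <<'E'
import cv2, numpy as np
from station import *
from scipy.spatial.transform import Rotation as R
def cloud(n,d):
    c=camera_info(n); h,w=d.shape
    u,v=np.meshgrid(np.arange(w),np.arange(h))
    p=cv2.undistortPoints(np.stack([u,v],-1).reshape(-1,1,2).astype(np.float32),c["K"],c["dist"]).reshape(h,w,2)
    P=np.dstack([p[...,0]*d,p[...,1]*d,d])
    return P@R.from_quat(c["orientation"]).as_matrix().T+c["origin"]
def proj(n,X):
    c=camera_info(n); r=R.from_quat(c["orientation"]).as_matrix()
    X=(np.atleast_2d(X)-c["origin"])@r
    return cv2.projectPoints(X,np.zeros(3),np.zeros(3),c["K"],c["dist"])[0].reshape(-1,2)
def ray(n,uv,z):
    c=camera_info(n); p=cv2.undistortPoints(np.array(uv,np.float32).reshape(-1,1,2),c["K"],c["dist"]).reshape(-1,2)
    D=np.c_[p,np.ones(len(p))]@R.from_quat(c["orientation"]).as_matrix().T
    o=c["origin"]; return o+D*((z-o[2])/D[:,2])[:,None]
def rect(P):
    (c,s,a)=cv2.minAreaRect((P[:,:2]*1000).astype(np.float32)); return np.round(c,1),np.round(s,1),round(a,2)
E
python3 - <<'E'
from h import *
p=cv2.imread("pics/top0.png"); P=cloud("top",np.load("top0.npy"))
def crop(x0,y0,x1,y1,s,f): cv2.imwrite(f,cv2.resize(p[y0:y1,x0:x1],None,fx=s,fy=s,interpolation=cv2.INTER_CUBIC))
crop(90,170,270,260,4,"pics/c1.png"); crop(280,160,390,235,6,"pics/c2.png")
print("bench z",np.median(P[240:255,270:280,2]),np.median(P[190:205,220:240,2]),np.median(P[205:215,320:345,2]))
def blob(n,x0,y0,x1,y1,z0,z1):
    Q=P[y0:y1,x0:x1]; m=((Q[...,2]>z0)&(Q[...,2]<z1)).astype(np.uint8)
    k,l,st,_=cv2.connectedComponentsWithStats(m)
    for i in range(1,k):
        if st[i,4]>15:
            q=Q[l==i]; print(n,st[i]+[x0,y0,0,0,0],"z",q[:,2].mean().round(4),"med",rect(q))
blob("plates",90,180,170,255,.055,.08)
blob("rackbase",90,180,170,255,.005,.02)
blob("posts",90,180,170,255,.03,.045)
blob("fixture",280,160,390,235,.014,.026)
blob("pins+",280,160,390,235,.028,.05)
E
```

```text
bench z -0.0008348286976668229 0.0018875240306520658 0.01993895527282652
plates [108 198  38  12 220] z 0.0647 med (array([523.3, 299.7]), array([99.4, 15.6]), 79.13)
plates [ 94 228  57  15 351] z 0.0645 med (array([440.3, 310.5]), array([151.9,  16.2]), 79.29)
rackbase [ 110  191   45   45 1074] z 0.01 med (array([501.6, 301.8]), array([112.4, 108.7]), 79.15)
rackbase [106 237  40  12 223] z 0.0101 med (array([418.5, 318.4]), array([109.9,  19.8]), 79.15)
posts [115 195   8   5  28] z 0.0372 med (array([544.1, 332.5]), array([11.4, 17.7]), 0.59)
posts [140 199   9  16  64] z 0.0372 med (array([516.1, 259.9]), array([18.8, 42.3]), 81.91)
posts [113 206   7   5  27] z 0.0367 med (array([513.8, 338.8]), array([16.7, 11. ]), 89.08)
posts [109 224   7   6  31] z 0.037 med (array([462.7, 347.9]), array([15.8, 13.7]), 89.04)
posts [136 229   7   6  32] z 0.0369 med (array([448. , 274.7]), array([15.8, 13.1]), 72.16)
posts [107 236   6   4  23] z 0.0377 med (array([432.7, 353.1]), array([14. ,  8.4]), 89.44)
posts [134 241   6   4  24] z 0.0371 med (array([418.2, 279.5]), array([13.8,  8.4]), 88.38)
fixture [ 291  172   83   54 3458] z 0.02 med (array([ 537.1, -266.5]), array([222.6, 130. ]), 83.11)
pins+ [313 178   5   5  23] z 0.0322 med (array([ 587.6, -216.4]), array([12.2, 11.7]), 1.01)
pins+ [352 182   6   5  22] z 0.0323 med (array([ 575.1, -327. ]), array([11.5, 14.3]), 0.76)
pins+ [361 193   9  11  79] z 0.0346 med (array([ 536. , -353.4]), array([21.3, 28.6]), 86.13)
```

```bash
python3 - <<'E'
from h import *
P=cloud("side",np.load("side0.npy"));p=cv2.imread("pics/side0.png")
cv2.imwrite("pics/s1.png",cv2.resize(p[150:330,200:350],None,fx=3.3,fy=3.3,interpolation=cv2.INTER_CUBIC))
E
```

```text
(no output)
```

View pics/c1.png

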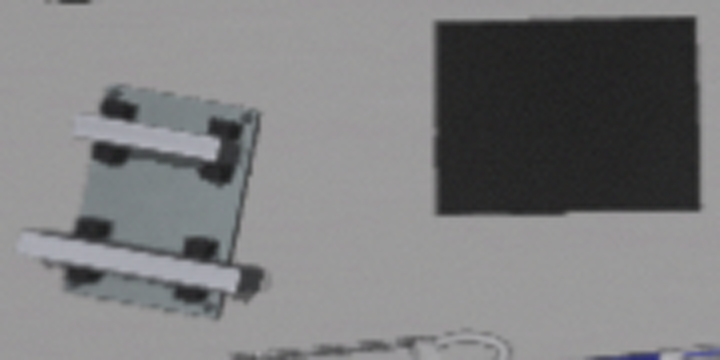

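View pics/c2.png

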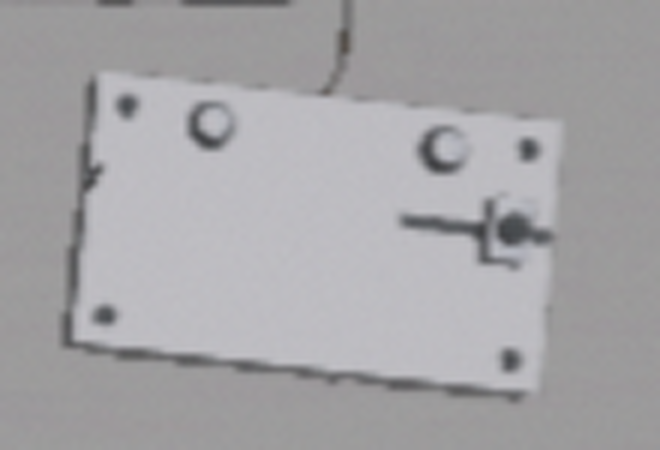

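View pics/s1.png

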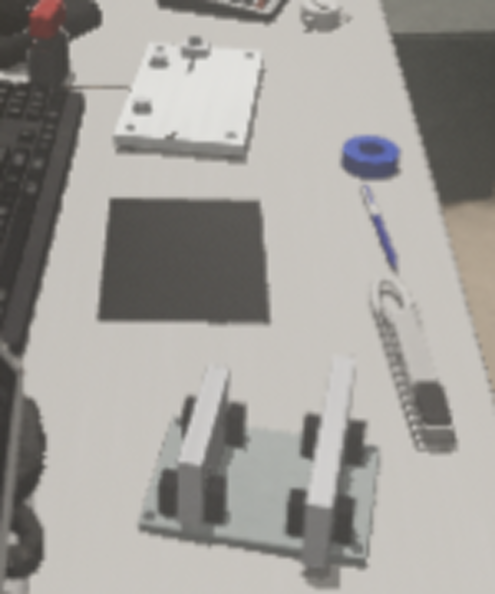

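```bash
python3 - <<'E'
from h import *
p=cv2.imread("pics/top0.png"); P=cloud("top",np.load("top0.npy"))
g=p.max(2)
m=np.zeros_like(g); m[165:232,190:275]=(g[165:232,190:275]<70)
k,l,st,_=cv2.connectedComponentsWithStats(m); i=1+st[1:,4].argmax(); print("mat",st[i],rect(P[l==i]))
# height map near mat and along the line
for y0 in np.arange(-.15,.2,.05):
    row=[]
    for x0 in np.arange(.35,1.0,.05):
        q=P[(abs(P[...,0]-x0)<.025)&(abs(P[...,1]-y0)<.025)]
        row.append(int(1000*q[:,2].max()) if len(q) else -9)
    print(round(y0,2),row)
S=cloud("side",np.load("side0.npy"))
for nm,C in(("top",P),("side",S)):
  q=C[(C[...,0]>.5)&(C[...,0]<1)&(abs(C[...,1])<.12)&(C[...,2]>.1)&(C[...,2]<.6)]
  print(nm,len(q),"monitor min x per z",[(z,q[abs(q[:,2]-z)<.025][:,0].min().round(3)) for z in np.arange(.125,.6,.05) if (abs(q[:,2]-z)<.025).any()])
# long plate in side view: lean
A=np.deg2rad(79.2); n=np.array([np.sin(A),-np.cos(A)]); t=np.array([np.cos(A),np.sin(A)])
for nm,C in(("side",S),("top",P)):
  D=C[...,:2]-[.4403,.3105]; a=D@t; b=D@n
  for z in(.045,.055,.0645):
    s=(abs(a)<.09)&(abs(b)<.02)&(abs(C[...,2]-z)<.005)
    print(nm,z,s.sum(), np.percentile(a[s],[1,99]).round(4),np.percentile(b[s],[1,50,99]).round(4), C[s][:,2].max())
E
```

```text
mat [ 199  175   66   49 3107] (array([533.8,  20.4]), array([187.9, 149.2]), 89.72)
-0.15 [23, 23, 4, 25, 28, 24, 26, 29, 34, 31, 123, 325, 322]
-0.1 [23, 22, 4, 5, 5, 5, 25, 31, 34, 35, 123, 325, 321]
-0.05 [14, 6, 1065, 7, 6, 7, 28, 31, 36, 34, 132, 325, 322]
0.0 [12, 4, 7, 6, 8, 7, 20, 32, 35, 37, 144, 324, 321]
0.05 [17, 18, 7, 6, 7, 6, 21, 30, 36, 37, 161, 324, 321]
0.1 [26, 23, 6, 8, 6, 5, 20, 30, 34, 35, 162, 325, 314]
0.15 [32, 31, 4, 6, 5, 4, 18, 29, 33, 34, 3, 68, 34]
top 6348 monitor min x per z [(np.float64(0.125), np.float64(0.864)), (np.float64(0.175), np.float64(0.874)), (np.float64(0.22499999999999998), np.float64(0.88)), (np.float64(0.27499999999999997), np.float64(0.889)), (np.float64(0.32499999999999996), np.float64(0.896))]
side 2813 monitor min x per z [(np.float64(0.125), np.float64(0.871)), (np.float64(0.175), np.float64(0.87)), (np.float64(0.22499999999999998), np.float64(0.88)), (np.float64(0.27499999999999997), np.float64(0.886)), (np.float64(0.32499999999999996), np.float64(0.894))]
side 0.045 50 [-0.0537  0.0771] [-0.0164 -0.0028  0.0163] 0.04952296614996343
side 0.055 32 [-0.0638  0.0774] [-0.0115 -0.006   0.0032] 0.059631257170768115
side 0.0645 356 [-0.0719  0.0767] [-0.0111 -0.0032  0.0047] 0.0689764814720446
top 0.045 27 [-0.0749  0.0592] [-0.0184  0.0078  0.0166] 0.04980231677270508
top 0.055 21 [-0.0747  0.06  ] [-0.0062  0.0077  0.0081] 0.05955090520022721
top 0.0645 340 [-0.0741  0.073 ] [-0.0078  0.0001  0.0079] 0.06941113144110034
```

```bash
python3 -m inch '[[-1,[0.4,-0.2,0],[0,0,-0.024]],[-1,[0.8,-0.4,0],[0,0,-0.048]],[-1,[1,-0.5,0],[0,0,-0.072]],[-1,[1,-0.5,0],[0,0,-0.096]],[-1,[1,-0.5,0],[0,0,-0.12]],[-1,[1,-0.5,0],[0,0,-0.144]],[-1,[1,-0.5,0],[0,0,-0.168]],[-1,[1,-0.5,0],[0,0,-0.1936]],[-1,[1,-0.5,0],[0,0,-0.1936]]]' 40
```

```text
t: 1.0
tcp_pos: [0.2935, -0.5041, 0.2309]
tool_rot: [0.707, 0.708, 0.0, -0.0]
force: [0.8, 0.4, -0.0]
finger_gap: 0.999
```

```bash
python3 -m inch '[[-1,[0.4,0.4,0],[0,0,0]],[-1,[0.8,0.8,0],[0,0,0]],[-1,[1,1,0],[0,0,0]]]'; python3 -m inch '[[-1,[0.5,0.2,0],[0,0,0]],[-1,[1,0.5,0],[0,0,0]]]';python3 -m inch '[[-1,[0.5,0.1,0],[0,0,0]],[-1,[1,0.2,0],[0,0,0]]]';python3 -m inch '[[-1,[0.5,0,0],[0,0,0]],[-1,[1,0,0],[0,0,0]]]';python3 -m inch '[[-1,[0.5,0,0],[0,0,0]],[-1,[1,0,0],[0,0,0]]]';python3 -m inch '[[-1,[0.5,0,0],[0,0,0]],[-1,[1,0,0],[0,0,0]]]';python3 -m inch '[[-1,[0.5,0,0],[0,0,0]],[-1,[1,-0.1,0],[0,0,0]],[-1,[1,-0.1,0],[0,0,0]]]'
```

```text
t: 1.3
tcp_pos: [0.3944, -0.4027, 0.231]
tool_rot: [0.708, 0.706, 0.0, -0.0]
force: [0.3, 0.1, 0.1]
finger_gap: 1.001
t: 1.5
tcp_pos: [0.4375, -0.3129, 0.2309]
tool_rot: [0.708, 0.706, 0.0, -0.001]
force: [2.5, -0.2, -0.3]
finger_gap: 1.002
t: 1.7
tcp_pos: [0.4573, -0.2148, 0.2311]
tool_rot: [0.708, 0.706, 0.0, -0.0]
force: [-0.1, -0.3, -0.2]
finger_gap: 1.0
t: 1.9
tcp_pos: [0.4568, -0.1147, 0.2312]
tool_rot: [0.708, 0.706, 0.0, -0.0]
force: [-0.2, -0.0, -0.5]
finger_gap: 1.001
t: 2.1
tcp_pos: [0.4564, -0.0148, 0.2313]
tool_rot: [0.708, 0.706, 0.0, 0.0]
force: [0.7, 0.1, -0.8]
finger_gap: 0.997
t: 2.3
tcp_pos: [0.4564, 0.0852, 0.2314]
tool_rot: [0.708, 0.706, 0.0, 0.0]
force: [0.6, -1.0, 0.3]
finger_gap: 0.999
t: 2.6
tcp_pos: [0.4446, 0.1884, 0.2312]
tool_rot: [0.705, 0.709, 0.0, -0.001]
force: [0.4, 0.0, -0.1]
finger_gap: 0.995
```

```bash
python3 -m inch '[[-0.2,[0.4,0,0],[0,0,0.015]],[-0.2,[0.8,0,0],[0,0,0.03]],[-0.2,[1,-0.05,0],[0,0,0.03]],[-0.2,[1,-0.05,0],[0,0,0.03]],[-0.2,[1,-0.05,0],[0,0,0.03]]]'
cat >> h.py <<'E'
def plan(x,y,z,yaw,tilt=0):
    "target TCP pos; yaw=world angle of tool x (deg); tilt about tool x"
    s=sense(); r0=R.from_quat(s["tool_rot"])
    r1=R.from_euler('z',yaw,degrees=True)*R.from_euler('x',180,degrees=True)*R.from_euler('x',tilt,degrees=True)
    d=r0.inv().apply(np.array([x,y,z])-s["tcp_pos"])/0.1
    a=(r0.inv()*r1).as_rotvec()/(2*np.pi)
    print("t",s["t"].__round__(2),"pos",s["tcp_pos"].round(4),"shift",d.round(3),"turn",a.round(4),"F",s["force"].round(1),"gap",round(s["finger_gap"],3),"q",s["q"].round(2))
E
python3 - <<'E'
from h import *
plan(.4395,.311,.040,79.2)
E
```

```text
t: 3.1
tcp_pos: [0.4416, 0.2825, 0.231]
tool_rot: [0.771, 0.637, -0.001, 0.0]
force: [0.5, -0.3, -0.2]
finger_gap: 0.598
t 3.1 pos [0.4416 0.2825 0.231 ] shift [ 0.278 -0.073  1.91 ] turn [-0.0001  0.0002 -0.    ] F [ 0.5 -0.3 -0.2] gap 0.598 q [ 0.36  0.39  1.68 -0.    1.07  0.55]
```

```bash
python3 -m inch '[[-0.2,[0.28,-0.07,0.4],[0,0,0]],[-0.2,[0.28,-0.07,0.8],[0,0,0]],[-0.2,[0.28,-0.07,1],[0,0,0]],[-0.2,[0.28,-0.07,1],[0,0,0]]]'
python3 - <<'E'
from h import *
plan(.4395,.311,.040,79.2)
p,d=snapshot("top"); cv2.imwrite("pics/t1.png",cv2.resize(p[150:290,60:300],None,fx=3,fy=3))
p,d=snapshot("side"); cv2.imwrite("pics/s2.png",cv2.resize(p[180:384,150:350],None,fx=2.8,fy=2.8))
E
```

```text
t: 3.5
tcp_pos: [0.4383, 0.3094, 0.1285]
tool_rot: [0.771, 0.637, -0.004, -0.001]
force: [-1.0, 0.3, 0.5]
finger_gap: 0.604
t 3.5 pos [0.4383 0.3094 0.1285] shift [0.022 0.015 0.884] turn [-0.001   0.0008 -0.0003] F [-1.   0.3  0.5] gap 0.604 q [ 0.41  0.56  1.74 -0.    0.84  0.6 ]
```

View pics/s2.png

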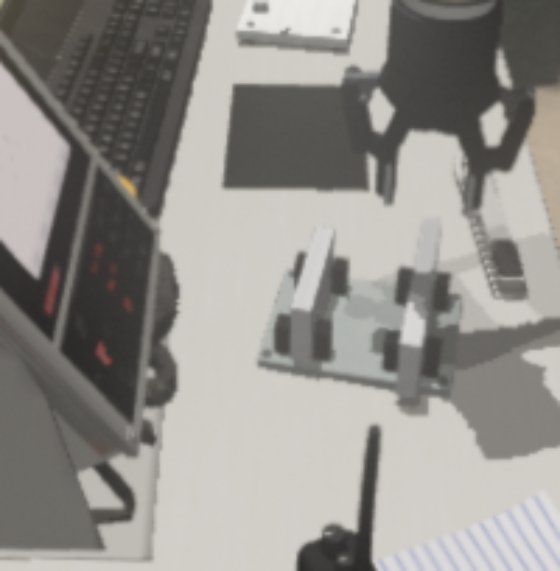

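```bash
python3 -m inch '[[-0.2,[0,0,0.3],[0,0,0]],[-0.2,[0,0,0.6],[0,0,0]],[-0.2,[0,0,0.8],[0,0,0]],[-0.2,[0,0,0.89],[0,0,0]],[-0.2,[0,0,0.89],[0,0,0]],[0.3,[0,0,0.89],[0,0,0]],[0.6,[0,0,0.89],[0,0,0]],[1,[0,0,0.89],[0,0,0]],[1,[0,0,0.89],[0,0,0]],[1,[0,0,0.89],[0,0,0]],[1,[0,0,0.89],[0,0,0]],[1,[0,0,0.89],[0,0,0]]]' 40; python3 - <<'E'
from h import *
plan(.4395,.311,.15,79.2)
E
```

```text
t: 4.8
tcp_pos: [0.4408, 0.3124, 0.0437]
tool_rot: [0.77, 0.638, 0.001, 0.0]
force: [-1.2, -1.4, 7.4]
finger_gap: 0.176
t 4.8 pos [0.4408 0.3124 0.0437] shift [-0.015 -0.008 -1.063] turn [ 0.0003 -0.0002  0.0001] F [-1.2 -1.4  7.4] gap 0.176 q [ 0.41  0.71  1.78 -0.    0.65  0.6 ]
```

```bash
python3 -m inch '[[1,[0,0,-0.1],[0,0,0]],[1,[0,0,-0.3],[0,0,0]],[1,[0,0,-0.5],[0,0,0]],[1,[0,0,-0.8],[0,0,0]],[1,[0,0,-1],[0,0,0]],[1,[0,0,-1],[0,0,0]]]' 60; python3 - <<'E'
from h import *
plan(.50,.02,.14,90)
p,d=snapshot("side"); cv2.imwrite("pics/s3.png",cv2.resize(p[180:384,150:350],None,fx=2.8,fy=2.8))
p,d=snapshot("top"); cv2.imwrite("pics/t3.png",cv2.resize(p[150:290,60:300],None,fx=3,fy=3))
E
```

```text
t: 5.4
tcp_pos: [0.4416, 0.3129, 0.1451]
tool_rot: [0.77, 0.638, 0.003, 0.001]
force: [1.9, 1.5, -3.4]
finger_gap: 0.177
t 5.4 pos [0.4416 0.3129 0.1451] shift [-2.769  1.12   0.047] turn [ 0.0009 -0.0005 -0.0299] F [ 1.9  1.5 -3.4] gap 0.177 q [0.41 0.53 1.73 0.   0.87 0.6 ]
```

View pics/s3.png

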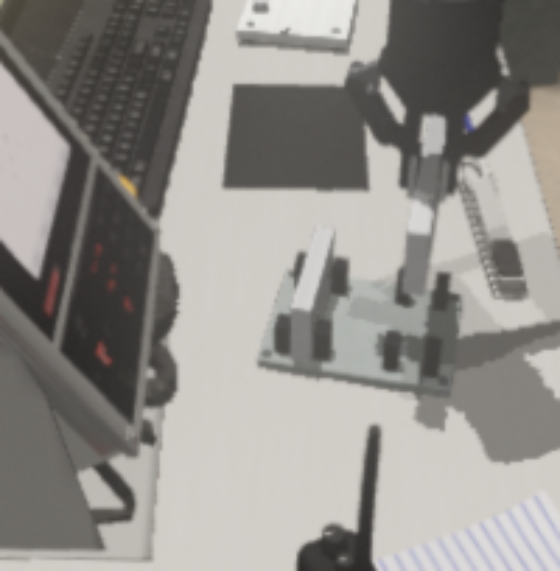

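```bash
python3 -m inch '[[1,[-0.3,0.1,0],[0,0,0]],[1,[-0.7,0.3,0],[0,0,0]],[1,[-1,0.4,0],[0,0,0]]]'; python3 -m inch '[[1,[-0.4,0.2,0],[0,0,0]],[1,[-0.8,0.4,0],[0,0,0]],[1,[-1,0.4,0],[0,0,0]]]';  python3 -m inch '[[1,[-0.3,0.1,0],[0,0,-0.01]],[1,[-0.6,0.2,0],[0,0,-0.03]],[1,[-0.77,0.3,0],[0,0,-0.03]],[1,[-0.77,0.3,0],[0,0,-0.03]]]'; python3 - <<'E'
from h import *
plan(.50,.02,.14,90)
plan(.55,.02,.14,90,45)
E
```

```text
t: 5.8
tcp_pos: [0.4602, 0.2046, 0.1407]
tool_rot: [0.77, 0.638, -0.001, -0.0]
force: [0.8, -0.3, -4.1]
finger_gap: 0.17
t: 6.1
tcp_pos: [0.4831, 0.0973, 0.141]
tool_rot: [0.771, 0.636, 0.0, 0.001]
force: [0.5, 0.6, -3.4]
finger_gap: 0.17
t: 6.5
tcp_pos: [0.4968, 0.017, 0.1409]
tool_rot: [0.708, 0.706, -0.0, -0.0]
force: [0.6, 0.4, -3.5]
finger_gap: 0.169
t 6.5 pos [0.4968 0.017  0.1409] shift [0.03  0.032 0.009] turn [-0.0002  0.     -0.0005] F [ 0.6  0.4 -3.5] gap 0.169 q [-0.19  0.5   1.84 -0.    0.81 -0.19]
t 6.5 pos [0.4968 0.017  0.1409] shift [0.032 0.532 0.009] turn [ 0.1248 -0.0002 -0.0005] F [ 0.6  0.4 -3.5] gap 0.169 q [-0.19  0.5   1.84 -0.    0.81 -0.19]
```

```bash
python3 -m inch '[[1,[0.03,0.1,0],[0.02,0,0]],[1,[0.03,0.2,0],[0.04,0,0]],[1,[0.03,0.26,0],[0.06,0,0]],[1,[0.03,0.26,0],[0.08,0,0]],[1,[0.03,0.26,0],[0.1,0,0]],[1,[0.03,0.26,0],[0.12,0,0]],[1,[0.03,0.26,0],[0.14,0,0]],[1,[0.03,0.26,0],[0.1528,0,0]],[1,[0.03,0.26,0],[0.1528,0,0]],[1,[0.03,0.26,0],[0.1528,0,0]]]'; python3 - <<'E'
from h import *
plan(.523,.02,.040,90,55)
p,d=snapshot("side"); cv2.imwrite("pics/s4.png",cv2.resize(p[100:300,150:350],None,fx=2.8,fy=2.8))
E
```

```text
t: 7.5
tcp_pos: [0.5218, 0.0231, 0.1407]
tool_rot: [0.627, 0.628, -0.327, -0.327]
force: [0.3, 0.5, -3.6]
finger_gap: 0.172
t 7.5 pos [0.5218 0.0231 0.1407] shift [-0.032  0.832  0.567] turn [-0.0001  0.0001  0.0002] F [ 0.3  0.5 -3.6] gap 0.172 q [-0.11  0.96  1.16 -0.1   1.98 -0.11]
```

View pics/s4.png

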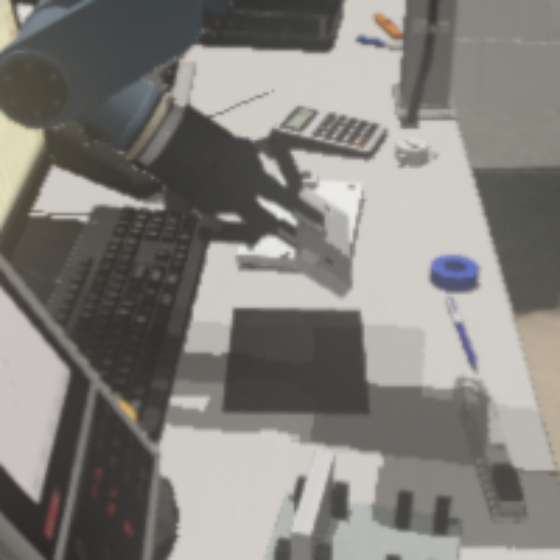

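```bash
python3 - <<'E'
from h import *
p0=cv2.imread("pics/side0.png")
p,d=snapshot("side"); p2,d2=snapshot("top")
np.save("s.npy",d)
for n,dd,b in(("side",d,np.load("side0.npy")),("top",d2,np.load("top0.npy"))):
    C=cloud(n,dd); m=(abs(dd-b)>.03)&(dd>0)&(b>0)&(C[...,2]>.05)
    q=C[m]; 
    for z in np.arange(.05,.6,.05):
        s=q[abs(q[:,2]-z)<.025]
        if len(s): print(n,z.round(2),len(s),"maxx",np.percentile(s[:,0],98).round(3),"y",np.percentile(s[:,1],[2,98]).round(3))
E
```

```text
side 0.05 39 maxx 2.423 y [-1.953 -1.82 ]
side 0.1 66 maxx 2.339 y [-1.949  0.096]
side 0.15 993 maxx 1.612 y [-1.926  0.098]
side 0.2 840 maxx 1.501 y [-1.932  0.261]
side 0.25 2085 maxx 0.761 y [-1.91  0.27]
side 0.3 2760 maxx 0.801 y [-1.92   0.269]
side 0.35 4007 maxx 0.785 y [-1.918  0.26 ]
side 0.4 4225 maxx 0.72 y [-1.925  0.253]
side 0.45 4150 maxx 0.642 y [-1.925  0.245]
side 0.5 4409 maxx 0.605 y [-1.927  0.236]
side 0.55 4226 maxx 0.572 y [-1.924  0.228]
top 0.05 219 maxx 0.072 y [-0.061  0.06 ]
top 0.1 54 maxx 0.07 y [-0.027  0.024]
top 0.15 573 maxx 0.542 y [-0.053  0.012]
top 0.2 41 maxx 0.628 y [-0.014  0.008]
top 0.25 103 maxx 0.644 y [-0.014  0.002]
top 0.3 430 maxx 0.768 y [-0.038  0.154]
top 0.35 2221 maxx 0.796 y [-0.034  0.152]
top 0.4 1753 maxx 0.733 y [-0.022  0.149]
top 0.45 1320 maxx 0.659 y [-0.     0.148]
top 0.5 3573 maxx 0.619 y [-0.005  0.227]
top 0.55 4967 maxx 0.585 y [0.004 0.219]
```

```bash
python3 -m inch '[[1,[0,0.2,0.14],[0,0,0]],[1,[-0.03,0.5,0.35],[0,0,0]],[1,[-0.03,0.7,0.48],[0,0,0]],[1,[-0.03,0.83,0.57],[0,0,0]],[1,[-0.03,0.83,0.57],[0,0,0]],[1,[-0.03,0.83,0.57],[0,0,0]]]'; python3 - <<'E'
from h import *
plan(.523,.02,.0285,90,55)
p,d=snapshot("side"); cv2.imwrite("pics/s5.png",cv2.resize(p[150:300,180:330],None,fx=3.8,fy=3.8))
E
```

```text
t: 8.25
tcp_pos: [0.5235, 0.0194, 0.0427]
tool_rot: [0.627, 0.627, -0.326, -0.326]
force: [-0.1, -0.3, -2.6]
finger_gap: 0.171
t 8.25 pos [0.5235 0.0194 0.0427] shift [0.006 0.113 0.086] turn [0.0001 0.0001 0.    ] F [-0.1 -0.3 -2.6] gap 0.171 q [-0.12  1.09  1.15 -0.1   1.86 -0.1 ]
```

View pics/s5.png

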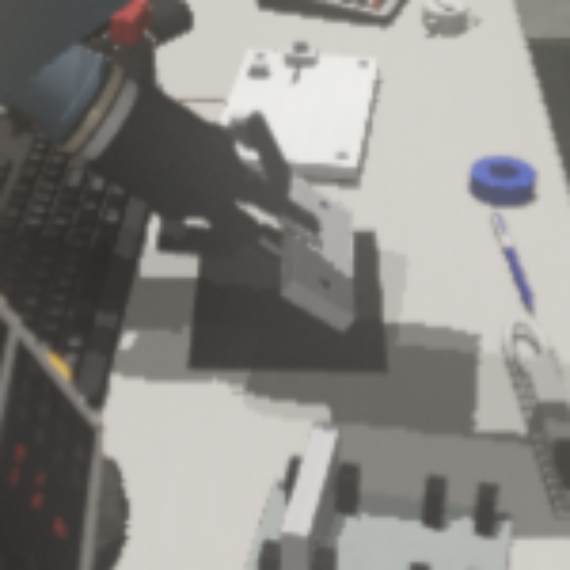

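```bash
python3 -m inch '[[1,[0,0.05,0.04],[0,0,0]],[1,[0,0.08,0.06],[0,0,0]],[1,[0,0.1,0.07],[0,0,0]],[1,[0,0.1,0.07],[0,0,0]],[1,[0,0.1,0.07],[0,0,0]]]'; python3 - <<'E'
from h import *
plan(.523,.02,.0285,90,55)
E
```

```text
t: 8.8
tcp_pos: [0.5232, 0.0194, 0.0294]
tool_rot: [0.627, 0.627, -0.327, -0.327]
force: [0.6, -0.2, -4.0]
finger_gap: 0.172
t 8.8 pos [0.5232 0.0194 0.0294] shift [0.006 0.006 0.007] turn [-0.0001  0.0001  0.    ] F [ 0.6 -0.2 -4. ] gap 0.172 q [-0.12  1.11  1.14 -0.1   1.84 -0.1 ]
```

```bash
python3 -m inch '[[1,[0,0.008,0.006],[0,0,0]],[1,[0,0.016,0.011],[0,0,0]],[1,[0,0.016,0.011],[0,0,0]],[1,[0,0.016,0.011],[0,0,0]]]';  python3 -m inch '[[1,[0,0.008,0.006],[0,0,0]],[1,[0,0.012,0.009],[0,0,0]],[1,[0,0.012,0.009],[0,0,0]]]'
```

```text
t: 9.2
tcp_pos: [0.5233, 0.0194, 0.0275]
tool_rot: [0.627, 0.627, -0.327, -0.326]
force: [-0.1, -0.2, -4.0]
finger_gap: 0.17
t: 9.5
tcp_pos: [0.5233, 0.0194, 0.0271]
tool_rot: [0.627, 0.627, -0.327, -0.327]
force: [1.3, 0.4, 2.7]
finger_gap: 0.174
```

```bash
python3 -m inch '[[0.6,[0,0,0],[0,0,0]],[0.5,[0,0,0],[0,0,0]],[0.4,[0,0,0],[0,0,0]],[0.35,[0,0,0],[0,0,0]],[0.35,[0,0,0],[0,0,0]],[0.35,[0,0,0],[0,0,0]]]' 20;  python3 - <<'E'
from h import *
plan(.57,.02,.03,90,55)
p,d=snapshot("side"); cv2.imwrite("pics/s6.png",cv2.resize(p[150:300,180:330],None,fx=3.8,fy=3.8))
E
```

```text
t: 10.1
tcp_pos: [0.5229, 0.0194, 0.0258]
tool_rot: [0.627, 0.627, -0.327, -0.327]
force: [-1.1, 0.1, -1.0]
finger_gap: 0.325
t 10.1 pos [0.5229 0.0194 0.0258] shift [ 0.006  0.235 -0.41 ] turn [-0.0001  0.0001  0.    ] F [-1.1  0.1 -1. ] gap 0.325 q [-0.12  1.12  1.14 -0.1   1.84 -0.1 ]
```

View pics/s6.png

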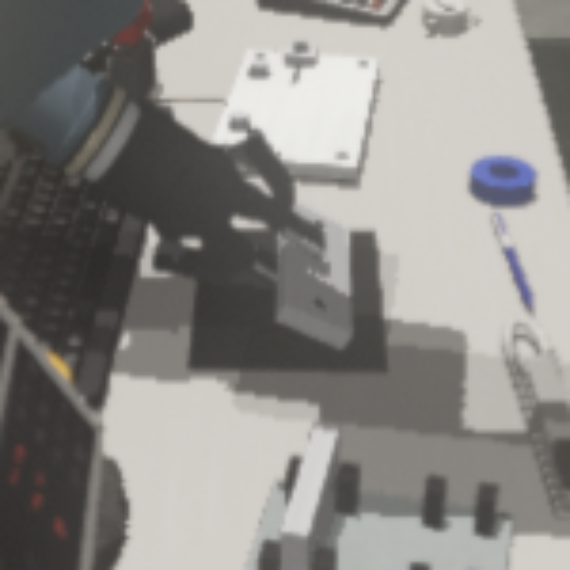

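```bash
python3 -m inch '[[0.35,[0,0.02,-0.05],[0,0,0]],[0.35,[0,0.04,-0.1],[0,0,0]],[0.35,[0,0.06,-0.14],[0,0,0]],[0.35,[0,0.08,-0.18],[0,0,0]],[0.35,[0,0.1,-0.23],[0,0,0]],[0.35,[0,0.12,-0.28],[0,0,0]],[0.35,[0,0.12,-0.28],[0,0,0]]]' 20;  python3 - <<'E'
from h import *
plan(.57,.02,.1,90,55)
p,d=snapshot("side"); cv2.imwrite("pics/s7.png",cv2.resize(p[150:300,180:330],None,fx=3.8,fy=3.8))
E
```

```text
t: 10.85
tcp_pos: [0.554, 0.0193, 0.0325]
tool_rot: [0.627, 0.628, -0.326, -0.326]
force: [-0.5, 0.1, -0.2]
finger_gap: 0.327
t 10.85 pos [0.554  0.0193 0.0325] shift [ 0.006 -0.46  -0.519] turn [0.0002 0.0001 0.    ] F [-0.5  0.1 -0.2] gap 0.327 q [-0.12  1.14  1.04 -0.1   1.91 -0.1 ]
```

View pics/s7.png

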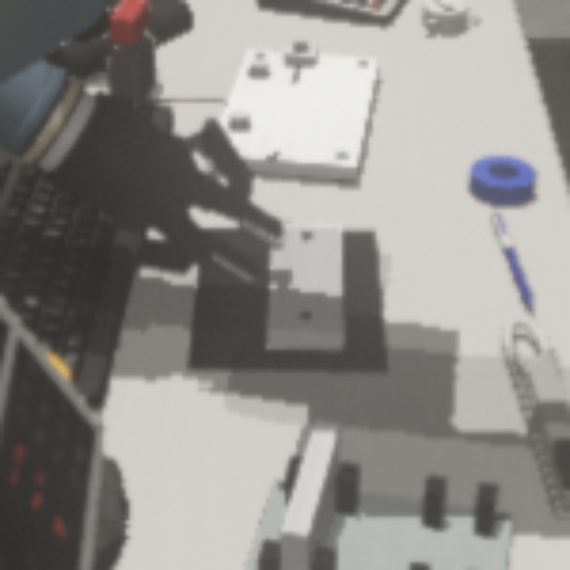

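```bash
python3 -m inch '[[0.35,[0,0,-0.1],[0,0,0]],[0.35,[0,0,-0.25],[0,0,0]],[0.35,[0,-0.1,-0.4],[0,0,0]],[0.35,[0,-0.4,-0.6],[0,0,0]],[0,[0,-0.7,-0.75],[0,0,0]],[-0.5,[0,-0.8,-0.8],[0,0,0]],[-0.8,[0,-0.8,-0.8],[0,0,0]]]' 20;  python3 - <<'E'
from h import *
plan(.57,.02,.12,90,0)
E
```

```text
t: 11.6
tcp_pos: [0.5737, 0.0193, 0.1457]
tool_rot: [0.628, 0.628, -0.325, -0.325]
force: [0.0, -0.5, -0.4]
finger_gap: 0.821
t 11.6 pos [0.5737 0.0193 0.1457] shift [0.007 0.188 0.179] turn [-1.521e-01  1.000e-04  0.000e+00] F [ 0.  -0.5 -0.4] gap 0.821 q [-0.11  1.02  0.98 -0.11  2.09 -0.12]
```

```bash
python3 -m inch '[[-1,[0,0,0],[-0.02,0,0]],[-1,[0,0,0.1],[-0.04,0,0]],[-1,[0,-0.05,0.2],[-0.06,0,0]],[-1,[0,-0.1,0.3],[-0.08,0,0]],[-1,[0,-0.13,0.45],[-0.1,0,0]],[-1,[0,-0.13,0.45],[-0.12,0,0]],[-1,[0,-0.13,0.45],[-0.14,0,0]],[-1,[0,-0.13,0.45],[-0.1522,0,0]],[-1,[0,-0.13,0.45],[-0.1522,0,0]],[-1,[0,-0.13,0.45],[-0.1522,0,0]]]' 20;  python3 - <<'E'
from h import *
plan(.53,.02,.12,90,0)
for n in("side","top"):
    p,d=snapshot(n); cv2.imwrite(f"pics/{n}8.png",p); C=cloud(n,d)
    m=(abs(C[...,0]-.53)<.09)&(abs(C[...,1]-.02)<.12)&(abs(C[...,2]-.018)<.005)&(p.max(2)>75)
    k,l,st,_=cv2.connectedComponentsWithStats(m.astype(np.uint8))
    for i in range(1,k):
        if st[i,4]>60: q=C[l==i]; print(n,st[i],rect(q),"z",np.percentile(q[:,2],[5,50,95]).round(4))
cv2.imwrite("pics/s8.png",cv2.resize(cv2.imread("pics/side8.png")[150:300,180:330],None,fx=3.8,fy=3.8))
E
```

```text
t: 12.6
tcp_pos: [0.5284, 0.0193, 0.1278]
tool_rot: [0.707, 0.707, -0.002, -0.002]
force: [0.6, 0.1, -0.5]
finger_gap: 1.002
t 12.6 pos [0.5284 0.0193 0.1278] shift [0.007 0.017 0.078] turn [-0.0009 -0.      0.    ] F [ 0.6  0.1 -0.5] gap 1.002 q [-0.17  0.55  1.76 -0.    0.83 -0.17]
side [250 209  21  31 586] (array([525.9,  20.3]), array([ 55.1, 151.8]), 0.76) z [0.0162 0.0184 0.0205]
top [248 193  11  20 124] (array([525.8, -49. ]), array([26. , 57.4]), 71.05) z [0.0141 0.0175 0.0211]
top [206 205  14   8  83] (array([510.7,  73. ]), array([37.1, 19.9]), 89.37) z [0.0153 0.0178 0.0207]
```

View pics/s8.png

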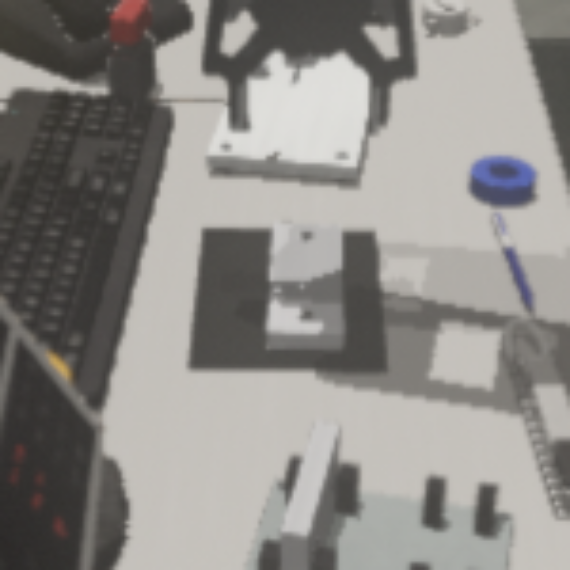

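View pics/top8.png

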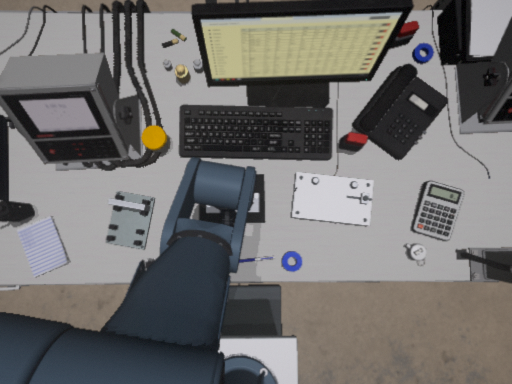

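```bash
python3 -m inch '[[-1,[0.01,-0.01,0.3],[-0.001,0,-0.002]],[-1,[0.01,-0.01,0.7],[-0.001,0,-0.002]],[-1,[0.01,-0.01,0.95],[-0.001,0,-0.002]],[-1,[0.01,-0.01,0.95],[-0.001,0,-0.002]],[-1,[0.01,-0.01,0.95],[-0.001,0,-0.002]]]';  python3 - <<'E'
from h import *
plan(.527,.02,.0045,90.8,0)
p,d=snapshot("side"); cv2.imwrite("pics/s9.png",cv2.resize(p[150:300,180:330],None,fx=3.8,fy=3.8))
E
```

```text
t: 13.2
tcp_pos: [0.5277, 0.0203, 0.0329]
tool_rot: [0.702, 0.712, 0.001, 0.001]
force: [0.5, -0.3, -0.3]
finger_gap: 0.996
t 13.2 pos [0.5277 0.0203 0.0329] shift [-0.003 -0.008  0.284] turn [ 0.0003 -0.     -0.0001] F [ 0.5 -0.3 -0.3] gap 0.996 q [-0.17  0.72  1.82  0.    0.6  -0.19]
```

View pics/s9.png

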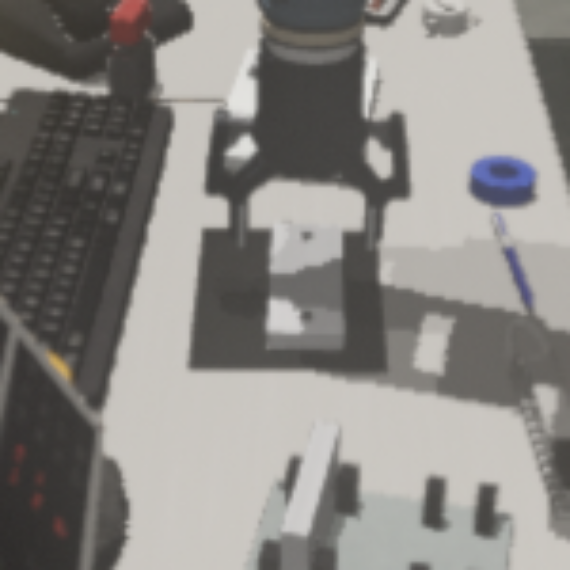

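Fingers straddle the plate (plate ~ (305,285) in the crop, fingertips at (240,245) and (372,245)). Going down and gripping.

```bash
python3 -m inch '[[-1,[0,0,0.1],[0,0,0]],[-1,[0,0,0.2],[0,0,0]],[-1,[0,0,0.27],[0,0,0]],[-1,[0,0,0.27],[0,0,0]],[-0.7,[0,0,0.27],[0,0,0]],[-0.5,[0,0,0.27],[0,0,0]],[-0.4,[0,0,0.27],[0,0,0]],[-0.3,[0,0,0.27],[0,0,0]],[0,[0,0,0.27],[0,0,0]],[0.3,[0,0,0.27],[0,0,0]],[0.3,[0,0,0.27],[0,0,0]]]' 40;  python3 - <<'E'
from h import *
plan(.527,.02,.0045,90.8,0)
E
```

```text
t: 14.35
tcp_pos: [0.5268, 0.0204, 0.007]
tool_rot: [0.703, 0.712, 0.001, 0.001]
force: [-1.0, -0.4, 6.5]
finger_gap: 0.631
t 14.35 pos [0.5268 0.0204 0.007 ] shift [-0.004  0.002  0.025] turn [ 0.0004 -0.     -0.0002] F [-1.  -0.4  6.5] gap 0.631 q [-0.17  0.77  1.83  0.    0.55 -0.19]
```

```bash
python3 -m inch '[[1,[0,0,-0.05],[0,0,0]],[1,[0,0,-0.2],[0,0,0]],[1,[0,0,-0.4],[0,0,0]],[1,[0,0,-0.7],[0,0,0]],[1,[0,0,-0.7],[0,0,0]],[1,[0,0,-0.7],[0,0,0]]]' 60;  python3 - <<'E'
from h import *
plan(.527,-.26,.0785,83.3,0)
p,d=snapshot("side"); cv2.imwrite("pics/s10.png",cv2.resize(p[130:280,180:330],None,fx=3.8,fy=3.8))
C=cloud("side",d)
m=(abs(C[...,0]-.53)<.035)&(abs(C[...,1]-.02)<.1)&(abs(C[...,2]-.09)<.012)&(p.max(2)>75)
q=C[m];print(m.sum(),rect(q),np.linalg.lstsq(np.c_[q-q.mean(0)][:,:2],q[:,2]-q[:,2].mean(),rcond=None)[0],q[:,2].mean())
E
```

```text
t: 14.95
tcp_pos: [0.527, 0.0204, 0.0766]
tool_rot: [0.702, 0.712, 0.001, 0.001]
force: [-0.9, -0.2, -3.5]
finger_gap: 0.617
t 14.95 pos [0.527  0.0204 0.0766] shift [-2.804 -0.037 -0.019] turn [ 0.0005 -0.      0.0207] F [-0.9 -0.2 -3.5] gap 0.617 q [-0.17  0.64  1.81  0.    0.7  -0.19]
626 (array([529.2,  20.6]), array([149.5,  68.3]), 89.83) [ 0.01808388 -0.01570693] 0.08770156888429806
```

View pics/s10.png

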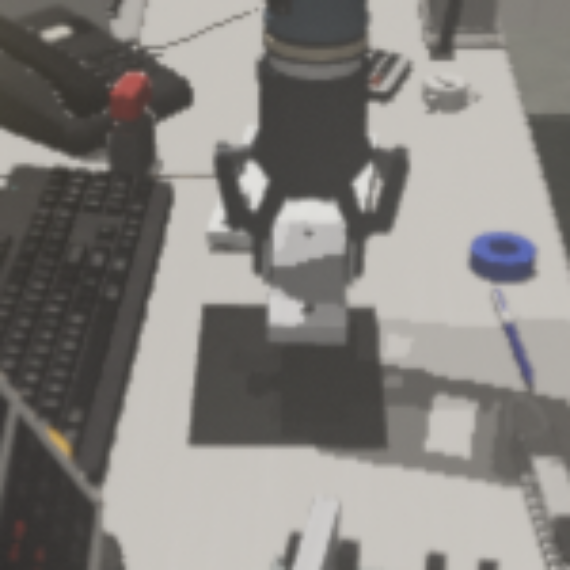

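```bash
python3 -m inch '[[1,[-0.3,0,0],[0,0,0]],[1,[-0.7,0,0],[0,0,0]],[1,[-1,0,0],[0,0,0]]]'; python3 -m inch '[[1,[-0.4,0,0],[0,0,0]],[1,[-0.8,0,0],[0,0,0]],[1,[-1,0.05,0],[0,0,0]]]';  python3 -m inch '[[1,[-0.3,0,0],[0,0,0.01]],[1,[-0.6,0,0],[0,0,0.0208]],[1,[-0.74,0.06,0],[0,0,0.0208]],[1,[-0.74,0.06,0],[0,0,0.0208]],[1,[-0.74,0.06,0],[0,0,0.0208]]]'; python3 - <<'E'
from h import *
plan(.5363,-.2558,.032,83.3,0)
p,d=snapshot("side"); cv2.imwrite("pics/s11.png",cv2.resize(p[120:240,200:330],None,fx=4.5,fy=4.5))
C=cloud("side",d)
m=(abs(C[...,0]-.53)<.05)&(abs(C[...,1]+.255)<.1)&(abs(C[...,2]-.088)<.012)&(p.max(2)>75)
q=C[m];print(m.sum(),rect(q),q[:,2].mean(), q[:,1].max())
E
```

```text
t: 15.3
tcp_pos: [0.5274, -0.0808, 0.0748]
tool_rot: [0.702, 0.712, 0.0, -0.0]
force: [0.6, -0.8, -3.4]
finger_gap: 0.618
t: 15.6
tcp_pos: [0.5335, -0.1824, 0.0747]
tool_rot: [0.703, 0.711, 0.0, -0.0]
force: [0.8, 0.6, -3.7]
finger_gap: 0.617
t: 16.1
tcp_pos: [0.5407, -0.2518, 0.0755]
tool_rot: [0.747, 0.665, 0.001, -0.001]
force: [-0.1, 0.5, -3.9]
finger_gap: 0.62
t 16.1 pos [ 0.5407 -0.2518  0.0755] shift [-0.046 -0.039  0.435] turn [-0.     -0.0004  0.    ] F [-0.1  0.5 -3.9] gap 0.62 q [-0.62  0.7   1.62  0.    0.82 -0.51]
372 (array([ 539.3, -249.5]), array([152.1,  78.6]), 71.94) 0.08666530710721014 -0.17169342826003597
```

View pics/s11.png

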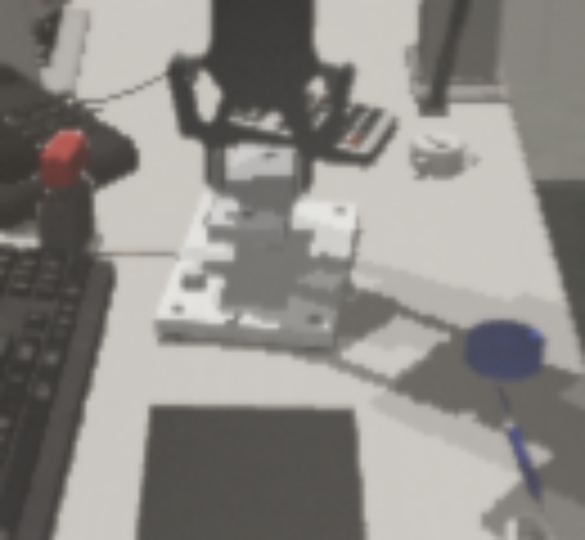

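```bash
python3 -m inch '[[1,[-0.05,-0.04,0.1],[0,0,0]],[1,[-0.05,-0.04,0.25],[0,0,0]],[1,[-0.05,-0.04,0.38],[0,0,0]],[1,[-0.05,-0.04,0.45],[0,0,0]],[1,[-0.05,-0.04,0.45],[0,0,0]]]'; python3 -m inch '[[1,[0,0,0.02],[0,0,0]],[1,[0,0,0.03],[0,0,0]],[1,[0,0,0.03],[0,0,0]]]'
```

```text
t: 16.65
tcp_pos: [0.536, -0.2569, 0.0295]
tool_rot: [0.747, 0.664, 0.001, -0.001]
force: [-0.7, -0.5, -3.1]
finger_gap: 0.616
t: 16.95
tcp_pos: [0.5372, -0.2581, 0.0288]
tool_rot: [0.747, 0.664, 0.001, 0.001]
force: [0.4, 0.7, -4.1]
finger_gap: 0.619
```

```bash
python3 -m inch '[[1,[0,0,0.01],[0,0,0]],[1,[0,0,0.02],[0,0,0]],[1,[0,0,0.02],[0,0,0]],[1,[0,0,0.02],[0,0,0]]]'; python3 -m inch '[[1,[0,0,0.01],[0,0,0]],[1,[0,0,0.015],[0,0,0]],[1,[0,0,0.015],[0,0,0]]]'
```

```text
t: 17.35
tcp_pos: [0.537, -0.258, 0.0265]
tool_rot: [0.747, 0.664, 0.001, 0.001]
force: [-0.3, 0.4, -3.5]
finger_gap: 0.62
t: 17.65
tcp_pos: [0.5371, -0.258, 0.0253]
tool_rot: [0.747, 0.664, 0.001, 0.001]
force: [-0.2, 0.1, -0.9]
finger_gap: 0.618
```

```bash
python3 -m inch '[[0.3,[0,0,0.004],[0,0,0]],[0.3,[-0.02,0,0.004],[0,0,0]],[0.3,[-0.04,0,0.004],[0,0,0]],[0.3,[-0.06,0,0.004],[0,0,0]],[0.3,[-0.06,0,0.004],[0,0,0]]]' 25; python3 -m inch '[[0.3,[-0.01,0,0],[0,0,0]],[0.3,[-0.02,0,0],[0,0,0]],[0.3,[-0.02,0,0],[0,0,0]]]';python3 - <<'E'
from h import *
plan(.5463,-.269,.025,83.3,0)
p,d=snapshot("top"); cv2.imwrite("pics/t12.png",cv2.resize(p[160:235,280:390],None,fx=6,fy=6,interpolation=cv2.INTER_CUBIC))
E
```

```text
t: 18.15
tcp_pos: [0.5365, -0.2632, 0.0252]
tool_rot: [0.748, 0.664, 0.001, 0.001]
force: [-0.7, 4.1, 4.2]
finger_gap: 0.617
t: 18.45
tcp_pos: [0.5363, -0.265, 0.0252]
tool_rot: [0.748, 0.664, 0.002, 0.0]
force: [0.5, 4.4, 6.0]
finger_gap: 0.62
t 18.45 pos [ 0.5363 -0.265   0.0252] shift [-0.028  0.104  0.003] turn [ 0.0004 -0.0003 -0.0002] F [0.5 4.4 6. ] gap 0.62 q [-0.65  0.78  1.64  0.    0.72 -0.53]
```

View pics/t12.png

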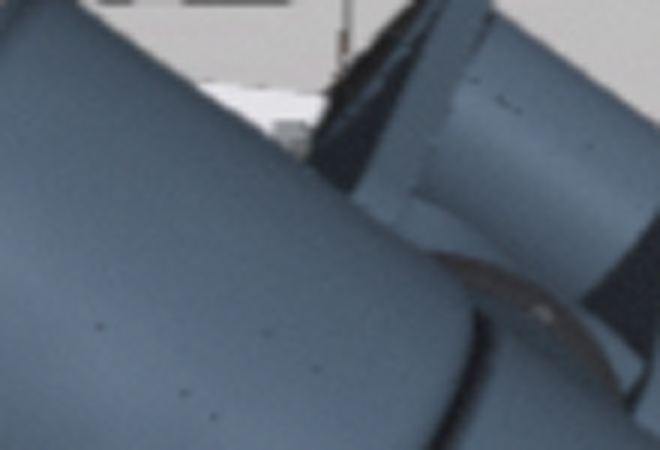

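```bash
python3 -m inch '[[0.3,[-0.01,0,-0.003],[0,0,0]],[0.3,[-0.01,0,-0.003],[0,0,0]]]'; python3 -m inch '[[0.3,[-0.01,0,0],[0,0,0]],[0.3,[-0.01,0,0],[0,0,0]]]'; python3 -m inch '[[0.3,[-0.01,0,0],[0,0,0]],[0.3,[-0.01,0,0],[0,0,0]]]'
```

```text
t: 18.7
tcp_pos: [0.5363, -0.2651, 0.0253]
tool_rot: [0.748, 0.664, 0.002, -0.0]
force: [1.5, 6.6, 4.5]
finger_gap: 0.627
t: 18.9
tcp_pos: [0.5362, -0.2651, 0.0252]
tool_rot: [0.748, 0.664, 0.002, -0.001]
force: [2.4, 10.2, 5.1]
finger_gap: 0.625
t: 19.1
tcp_pos: [0.5362, -0.2652, 0.0253]
tool_rot: [0.748, 0.664, 0.003, -0.001]
force: [3.1, 11.1, 6.3]
finger_gap: 0.619
```

```bash
python3 -m inch '[[0.3,[0.02,0,-0.003],[0,0,0]],[0.3,[0.028,0.02,-0.003],[0,0,0]],[0.3,[0.028,0.04,-0.003],[0,0,0]],[0.3,[0.028,0.06,-0.003],[0,0,0]],[0.3,[0.028,0.08,-0.003],[0,0,0]],[0.3,[0.028,0.08,-0.003],[0,0,0]]]'; python3 -m inch '[[0.3,[0,0.01,0],[0,0,0]],[0.3,[0,0.01,0],[0,0,0]]]';  python3 -m inch '[[0.3,[0,0.01,0],[0,0,0]],[0.3,[0,0.01,0],[0,0,0]]]'; python3 - <<'E'
from h import *
plan(.5463,-.269,.025,83.3,0)
E
```

```text
t: 19.7
tcp_pos: [0.5411, -0.2656, 0.0253]
tool_rot: [0.747, 0.664, -0.0, -0.003]
force: [-7.7, 3.7, 7.6]
finger_gap: 0.619
t: 19.9
tcp_pos: [0.5417, -0.2657, 0.0253]
tool_rot: [0.747, 0.664, -0.0, -0.003]
force: [-6.6, 4.2, 7.6]
finger_gap: 0.618
t: 20.1
tcp_pos: [0.5428, -0.2658, 0.0254]
tool_rot: [0.747, 0.664, -0.0, -0.003]
force: [-7.8, 3.6, 8.0]
finger_gap: 0.623
t 20.1 pos [ 0.5428 -0.2658  0.0254] shift [-0.027  0.039  0.003] turn [-0.0007 -0.0005 -0.0001] F [-7.8  3.6  8. ] gap 0.623 q [-0.64  0.79  1.62  0.    0.74 -0.52]
```

```bash
python3 -m inch '[[0.3,[0,0,-0.008],[0,0,0]],[0.3,[0,0.01,-0.008],[0,0,0]],[0.3,[0,0.01,-0.008],[0,0,0]]]';  python3 -m inch '[[0.3,[0,0.01,0],[0,0,0]],[0.3,[0,0.01,0],[0,0,0]]]';python3 -m inch '[[0.3,[0,0.01,0],[0,0,0]],[0.3,[0,0.01,0],[0,0,0]]]'; python3 - <<'E'
from h import *
plan(.5463,-.269,.025,83.3,0)
p,d=snapshot("side"); cv2.imwrite("pics/s13.png",cv2.resize(p[130:230,200:320],None,fx=5,fy=5,interpolation=cv2.INTER_CUBIC))
E
```

```text
t: 20.4
tcp_pos: [0.5452, -0.2662, 0.0253]
tool_rot: [0.748, 0.664, 0.0, -0.002]
force: [-3.6, 4.0, 1.7]
finger_gap: 0.622
t: 20.6
tcp_pos: [0.5455, -0.2662, 0.0254]
tool_rot: [0.747, 0.664, -0.0, -0.002]
force: [-5.5, 3.0, 2.9]
finger_gap: 0.622
t: 20.8
tcp_pos: [0.5455, -0.2662, 0.0254]
tool_rot: [0.747, 0.665, -0.001, -0.003]
force: [-8.7, 3.2, 4.6]
finger_gap: 0.621
t 20.8 pos [ 0.5455 -0.2662  0.0254] shift [-0.027  0.011  0.004] turn [-0.0009 -0.0005  0.    ] F [-8.7  3.2  4.6] gap 0.621 q [-0.64  0.79  1.61  0.    0.75 -0.52]
```

View pics/s13.png

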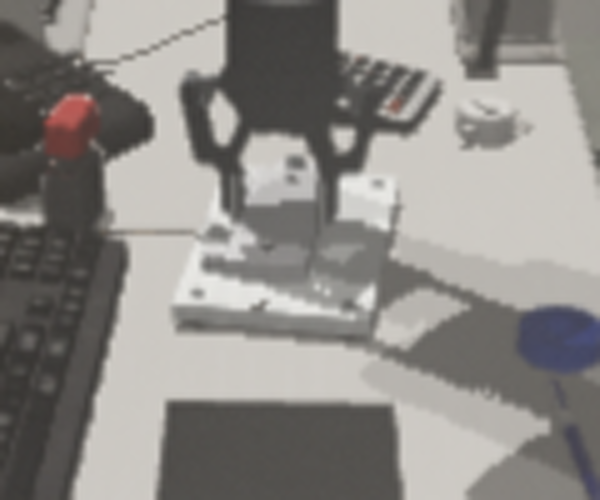

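```bash
python3 -m inch '[[0.3,[0,-0.02,-0.005],[0,0,0]],[-0.3,[0,-0.02,-0.005],[0,0,0]],[-0.4,[0,-0.02,-0.005],[0,0,0]],[-0.48,[0,-0.02,-0.005],[0,0,0]],[-0.48,[0,-0.02,-0.005],[0,0,0]],[-0.48,[0,-0.02,-0.005],[0,0,0]]]' 20; python3 - <<'E'
from h import *
plan(.5463,-.269,.025,83.3,0)
p,d=snapshot("side"); cv2.imwrite("pics/s14.png",cv2.resize(p[130:230,200:320],None,fx=5,fy=5,interpolation=cv2.INTER_CUBIC))
E
```

```text
t: 21.45
tcp_pos: [0.5479, -0.2682, 0.0269]
tool_rot: [0.747, 0.664, 0.001, 0.002]
force: [0.3, 0.5, 0.1]
finger_gap: 0.742
t 21.45 pos [ 0.5479 -0.2682  0.0269] shift [-0.01  -0.015  0.019] turn [ 0.0007  0.0002 -0.0001] F [0.3 0.5 0.1] gap 0.742 q [-0.64  0.79  1.61  0.    0.74 -0.52]
```

View pics/s14.png

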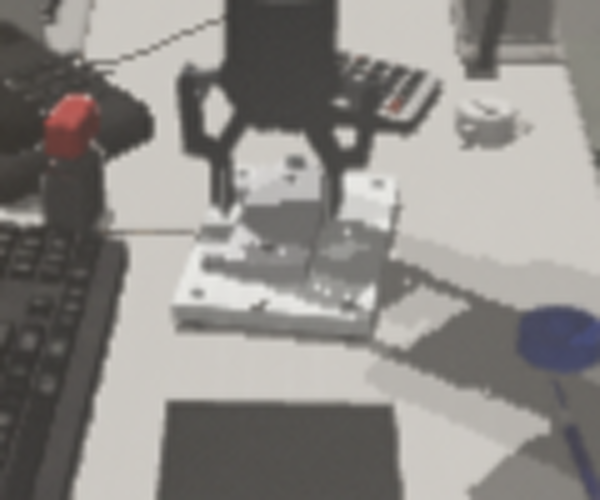

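```bash
python3 -m inch '[[-0.48,[0,0,0.02],[0,0,0]],[-0.48,[0,0.01,0.02],[0,0,0]],[-0.48,[0,0.02,0.02],[0,0,0]],[-0.48,[0,0.02,0.02],[0,0,0]]]';python3 -m inch '[[-0.48,[0,0.01,0],[0,0,0]],[-0.48,[0,0.01,0],[0,0,0]]]';python3 -m inch '[[-0.48,[0,0.01,0],[0,0,0]],[-0.48,[0,0.01,0],[0,0,0]]]'
```

```text
t: 21.9
tcp_pos: [0.5492, -0.2677, 0.0245]
tool_rot: [0.747, 0.664, 0.001, 0.001]
force: [0.5, -0.2, 0.1]
finger_gap: 0.742
t: 22.1
tcp_pos: [0.5498, -0.2676, 0.0245]
tool_rot: [0.747, 0.664, 0.001, 0.001]
force: [-1.3, 0.0, -0.4]
finger_gap: 0.742
t: 22.3
tcp_pos: [0.5498, -0.2676, 0.0244]
tool_rot: [0.747, 0.664, 0.0, -0.0]
force: [-3.1, -0.3, 1.2]
finger_gap: 0.739
```

```bash
python3 -m inch '[[-0.48,[0,0.01,0],[0,0,0]],[-0.48,[0,0.01,0],[0,0,0]]]';python3 -m inch '[[-0.48,[0,0.01,0],[0,0,0]],[-0.48,[0,0.01,0],[0,0,0]]]';python3 -m inch '[[-0.48,[0,0.01,0],[0,0,0]],[-0.48,[0,0.01,0],[0,0,0]]]';python3 -m inch '[[-0.48,[0,0.01,0],[0,0,0]],[-0.48,[0,0.01,0],[0,0,0]]]'
```

```text
t: 22.5
tcp_pos: [0.5499, -0.2675, 0.0243]
tool_rot: [0.747, 0.665, -0.0, -0.001]
force: [-6.1, -1.0, 2.9]
finger_gap: 0.742
t: 22.7
tcp_pos: [0.55, -0.2675, 0.0243]
tool_rot: [0.747, 0.665, -0.001, -0.002]
force: [-8.1, -2.8, 3.3]
finger_gap: 0.741
t: 22.9
tcp_pos: [0.55, -0.2675, 0.0242]
tool_rot: [0.747, 0.665, -0.001, -0.003]
force: [-10.3, -3.0, 4.7]
finger_gap: 0.742
t: 23.1
tcp_pos: [0.55, -0.2675, 0.0241]
tool_rot: [0.747, 0.665, -0.002, -0.004]
force: [-11.3, -2.8, 6.1]
finger_gap: 0.736
```

```bash
python3 -m inch '[[-0.48,[0,-0.06,-0.01],[0,0,0]],[-0.48,[0,-0.08,-0.02],[0,0,0]],[-0.48,[0,-0.08,-0.2],[0,0,0]],[-0.48,[0,-0.08,-0.5],[0,0,0]],[-0.48,[0,-0.08,-0.5],[0,0,0]]]'; python3 - <<'E'
from h import *
plan(.5572,-.1742,.075,83.3,0)
p,d=snapshot("side"); cv2.imwrite("pics/s15.png",cv2.resize(p[130:230,200:320],None,fx=5,fy=5,interpolation=cv2.INTER_CUBIC))
C=cloud("side",d)
m=(abs(C[...,0]-.546)<.035)&(abs(C[...,1]+.269)<.1)&(abs(C[...,2]-.036)<.006)
k,l,st,_=cv2.connectedComponentsWithStats(m.astype(np.uint8)); i=1+st[1:,4].argmax()
print(rect(C[l==i]),C[l==i][:,2].mean())
E
```

```text
t: 23.6
tcp_pos: [0.5504, -0.2692, 0.0783]
tool_rot: [0.747, 0.664, 0.002, 0.006]
force: [0.8, -1.1, -0.3]
finger_gap: 0.737
t 23.6 pos [ 0.5504 -0.2692  0.0783] shift [ 0.952 -0.044  0.029] turn [ 0.0018  0.0006 -0.0001] F [ 0.8 -1.1 -0.3] gap 0.737 q [-0.64  0.71  1.59  0.    0.83 -0.52]
(array([ 545.1, -273.9]), array([176.8,  67.9]), 89.9) 0.03619921434818271
```

View pics/s15.png

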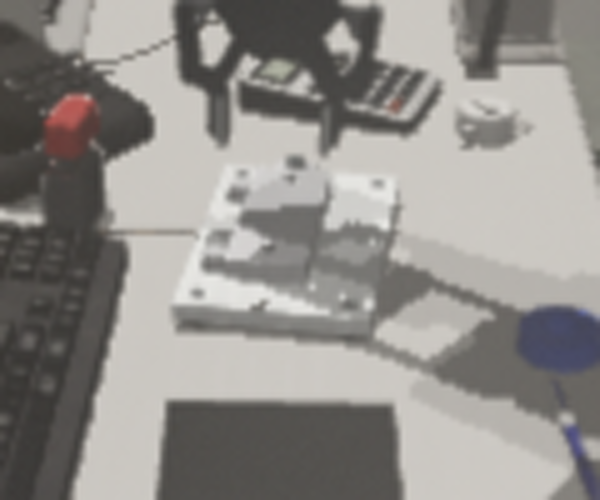

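```bash
python3 -m inch '[[1,[0.3,0,0],[0,0,0]],[1,[0.7,-0.04,0],[0,0,0]],[1,[0.96,-0.04,0],[0,0,0]],[1,[0.96,-0.04,0.2],[0,0,0]],[1,[0.96,-0.04,0.45],[0,0,0]],[1,[0.96,-0.04,0.46],[0,0,0]],[1,[0.96,-0.04,0.46],[0,0,0]]]' 20; python3 - <<'E'
from h import *
plan(.5572,-.1742,.030,83.3,0)
p,d=snapshot("side"); cv2.imwrite("pics/s16.png",cv2.resize(p[130:230,200:320],None,fx=5,fy=5,interpolation=cv2.INTER_CUBIC))
E
```

```text
t: 24.35
tcp_pos: [0.5539, -0.1712, 0.0276]
tool_rot: [0.748, 0.664, 0.001, -0.0]
force: [0.6, -0.2, -0.1]
finger_gap: 0.002
t 24.35 pos [ 0.5539 -0.1712  0.0276] shift [-0.026  0.036 -0.024] turn [ 0.0001 -0.0002 -0.0001] F [ 0.6 -0.2 -0.1] gap 0.002 q [-0.49  0.76  1.69  0.    0.69 -0.38]
```

View pics/s16.png

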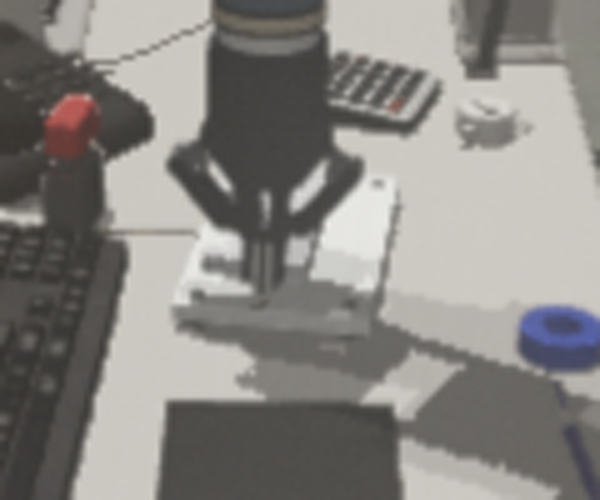

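```bash
python3 -m inch '[[1,[-0.03,0.03,0],[0,0,0]],[1,[-0.06,0.03,0],[0,0,0]],[1,[-0.09,0.03,0],[0,0,0]],[1,[-0.09,0.03,0],[0,0,0]]]'; python3 -m inch '[[1,[-0.01,0,0],[0,0,0]],[1,[-0.02,0,0],[0,0,0]],[1,[-0.02,0,0],[0,0,0]]]'; python3 -m inch '[[1,[-0.01,0,0],[0,0,0]],[1,[-0.02,0,0],[0,0,0]],[1,[-0.02,0,0],[0,0,0]]]'
```

```text
t: 24.8
tcp_pos: [0.5565, -0.1817, 0.0291]
tool_rot: [0.748, 0.664, 0.001, 0.001]
force: [0.8, -0.3, -0.4]
finger_gap: 0.005
t: 25.1
tcp_pos: [0.5559, -0.1829, 0.0286]
tool_rot: [0.748, 0.664, 0.001, 0.001]
force: [0.5, -0.0, 0.3]
finger_gap: -0.0
t: 25.4
tcp_pos: [0.5557, -0.1836, 0.0285]
tool_rot: [0.748, 0.664, 0.002, 0.0]
force: [2.2, 4.8, 1.7]
finger_gap: 0.001
```

```bash
python3 -m inch '[[1,[-0.01,0,0],[0,0,0]],[1,[-0.01,0,0],[0,0,0]]]'; python3 -m inch '[[1,[-0.01,0,0],[0,0,0]],[1,[-0.01,0,0],[0,0,0]]]'; python3 -m inch '[[1,[-0.01,0,0],[0,0,0]],[1,[-0.01,0,0],[0,0,0]]]'
```

```text
t: 25.6
tcp_pos: [0.5556, -0.1836, 0.0285]
tool_rot: [0.748, 0.664, 0.002, -0.001]
force: [1.1, 7.8, 1.6]
finger_gap: 0.002
t: 25.8
tcp_pos: [0.5555, -0.1837, 0.0285]
tool_rot: [0.748, 0.664, 0.002, -0.001]
force: [3.7, 10.0, 2.4]
finger_gap: -0.006
t: 26.0
tcp_pos: [0.5554, -0.1837, 0.0285]
tool_rot: [0.748, 0.664, 0.003, -0.002]
force: [4.5, 13.2, 2.3]
finger_gap: 0.004
```

```bash
python3 -m inch '[[1,[0.08,0,0],[0,0,0]],[1,[0.1,0,-0.1],[0,0,0]],[1,[0.15,0,-0.6],[0,0,0]],[1,[0.5,0,-1],[0,0,0]],[1,[1,0,-1],[0,0,0]]]'; python3 -m inch '[[1,[0.5,0,0],[0,0,0]],[1,[1,0,0],[0,0,0]]]'; cat > m.py <<'E'
from h import *
import sys
tag=sys.argv[1]
for n,b in(("top","top0.npy"),("side","side0.npy")):
    p,d=snapshot(n); C=cloud(n,d); np.save(f"{n}{tag}.npy",d); cv2.imwrite(f"pics/{n}_{tag}.png",p)
    F=np.array([.5371,-.2665]); a=np.deg2rad(-6.7); ex=np.array([np.cos(a),np.sin(a)]); ey=np.array([-np.sin(a),np.cos(a)])
    D=C[...,:2]-F; fx=D@ex; fy=D@ey
    m=(fx>-.03)&(fx<.045)&(fy>-.083)&(fy<.1)&(abs(C[...,2]-.036)<.006)
    k,l,st,_=cv2.connectedComponentsWithStats(m.astype(np.uint8)); i=1+st[1:,4].argmax(); q=l==i
    print(n,rect(C[q]),C[q][:,2].mean().round(4),"fix frame ctr",[(np.percentile(fx[q],[1,99]).round(4)),np.percentile(fy[q],[1,99]).round(4)])
    # edge-fit angles: per bin extremes of fx over fy
    bins=np.arange(-.07,.07,.01)
    lo=[np.min(fx[q&(abs(fy-y)<.006)]) for y in bins]; hi=[np.max(fx[q&(abs(fy-y)<.006)]) for y in bins]
    for e in(lo,hi): c=np.polyfit(bins,e,1); print(" slope deg",np.degrees(c[0]).round(2),"at0",c[1].round(4))
p=cv2.imread(f"pics/top_{tag}.png"); cv2.imwrite(f"pics/tc_{tag}.png",cv2.resize(p[160:235,280:390],None,fx=7,fy=7,interpolation=cv2.INTER_CUBIC))
p=cv2.imread(f"pics/side_{tag}.png"); cv2.imwrite(f"pics/sc_{tag}.png",cv2.resize(p[130:230,200:320],None,fx=6,fy=6,interpolation=cv2.INTER_CUBIC))
E
python3 m.py a
```

```text
t: 26.5
tcp_pos: [0.5712, -0.0944, 0.1343]
tool_rot: [0.749, 0.663, 0.004, 0.007]
force: [1.1, 0.3, -0.7]
finger_gap: 0.002
t: 26.7
tcp_pos: [0.579, 0.0092, 0.1301]
tool_rot: [0.748, 0.664, 0.002, 0.002]
force: [0.8, -0.2, -0.3]
finger_gap: 0.001
top (array([ 549.7, -272.1]), array([157.4,  63.3]), 83.4) 0.0358 fix frame ctr [array([-0.0179,  0.0413]), array([-0.0806,  0.0735])]
 slope deg 0.09 at0 -0.0178
 slope deg 0.13 at0 0.0384
side (array([ 540.9, -266.9]), array([159.4,  49. ]), 83.35) 0.0361 fix frame ctr [array([-0.0205,  0.0263]), array([-0.0711,  0.0785])]
 slope deg -0.3 at0 -0.0196
 slope deg 16.26 at0 0.0116
```

View pics/tc_a.png

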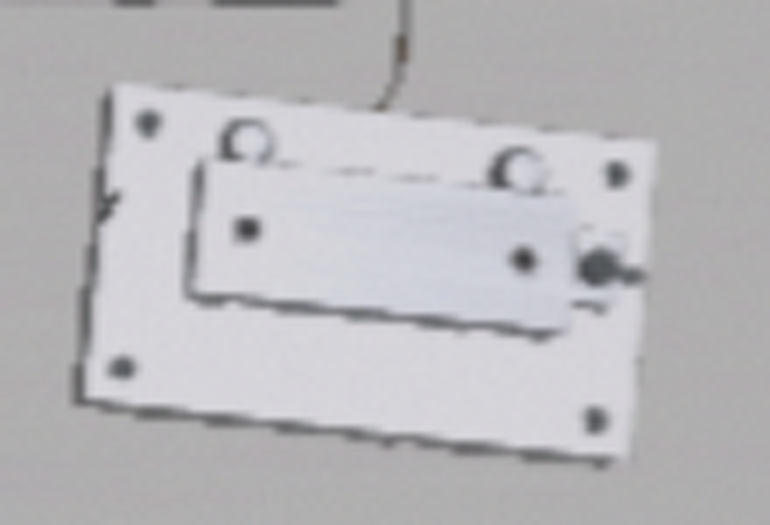

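View pics/sc_a.png

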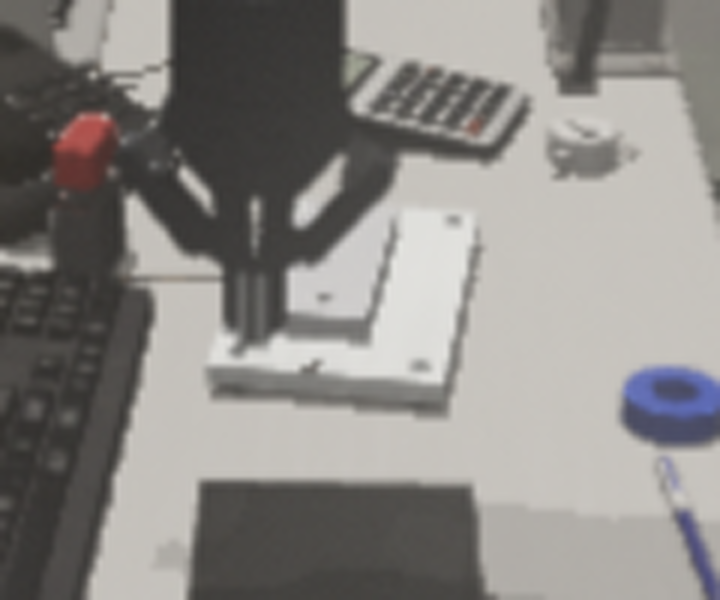

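```bash
python3 -m inch '[[1,[-0.4,-0.1,0],[0,0,0]],[1,[-0.8,-0.2,0],[0,0,0]],[1,[-1,-0.3,0],[0,0,0]]]'; python3 -m inch '[[1,[-0.4,-0.1,0],[0,0,0]],[1,[-0.8,-0.2,0],[0,0,0]],[1,[-1,-0.22,0],[0,0,0]]]'; python3 -m inch '[[1,[-0.3,0,0],[0,0,0]],[1,[-0.6,0,0],[0,0,0]],[1,[-0.78,0,0],[0,0,0]],[1,[-0.78,0,0],[0,0,0]]]'; python3 - <<'E'
from h import *
plan(.4948,-.2625,.029,83.3,0)
E
```

```text
t: 27.1
tcp_pos: [0.5367, -0.0907, 0.129]
tool_rot: [0.748, 0.664, 0.001, 0.002]
force: [0.3, 0.7, 0.2]
finger_gap: -0.003
t: 27.4
tcp_pos: [0.5017, -0.188, 0.1289]
tool_rot: [0.748, 0.663, 0.0, 0.002]
force: [0.8, -0.5, -0.3]
finger_gap: -0.001
t: 27.8
tcp_pos: [0.494, -0.2649, 0.1288]
tool_rot: [0.749, 0.663, 0.001, 0.002]
force: [0.5, -0.3, 0.5]
finger_gap: 0.002
t 27.8 pos [ 0.494  -0.2649  0.1288] shift [0.026 0.001 0.998] turn [ 0.0007  0.0003 -0.0007] F [ 0.5 -0.3  0.5] gap 0.002 q [-0.69  0.58  1.69  0.    0.86 -0.57]
```

```bash
python3 -m inch '[[1,[0.02,0,0.4],[0,0,0]],[1,[0.02,0,0.8],[0,0,0]],[1,[0.02,0,1],[0,0,0]],[1,[0.02,0,1],[0,0,0]],[1,[0.02,0.04,1],[0,0,0]],[1,[0.02,0.07,1],[0,0,0]],[1,[0.02,0.07,1],[0,0,0]]]'; python3 -m inch '[[1,[0,0.01,0],[0,0,0]],[1,[0,0.02,0],[0,0,0]],[1,[0,0.02,0],[0,0,0]]]'; python3 -m inch '[[1,[0,0.01,0],[0,0,0]],[1,[0,0.02,0],[0,0,0]],[1,[0,0.02,0],[0,0,0]]]'
```

```text
t: 28.5
tcp_pos: [0.5032, -0.261, 0.03]
tool_rot: [0.747, 0.665, 0.001, 0.003]
force: [0.2, -0.3, -0.5]
finger_gap: 0.004
t: 28.8
tcp_pos: [0.5038, -0.2606, 0.0287]
tool_rot: [0.747, 0.664, 0.001, 0.001]
force: [-0.9, 0.3, -1.3]
finger_gap: -0.002
t: 29.1
tcp_pos: [0.5056, -0.2608, 0.0283]
tool_rot: [0.747, 0.664, 0.001, 0.001]
force: [0.6, 0.6, 0.5]
finger_gap: 0.003
```

```bash
for i in 1; do :; done; python3 -m inch '[[1,[0,0.01,0],[0,0,0]],[1,[0,0.02,0],[0,0,0]],[1,[0,0.02,0],[0,0,0]]]'; python3 -m inch '[[1,[0,0.01,0],[0,0,0]],[1,[0,0.02,0],[0,0,0]],[1,[0,0.02,0],[0,0,0]]]'
```

```text
t: 29.4
tcp_pos: [0.5068, -0.2607, 0.0281]
tool_rot: [0.747, 0.664, 0.001, 0.0]
force: [-3.0, -0.3, 0.2]
finger_gap: -0.001
t: 29.7
tcp_pos: [0.5071, -0.2606, 0.0281]
tool_rot: [0.747, 0.665, -0.0, -0.002]
force: [-6.5, -2.1, 2.5]
finger_gap: 0.004
```

```bash
python3 -m inch '[[1,[0,0.01,0],[0,0,0]],[1,[0,0.015,0],[0,0,0]],[1,[0,0.015,0],[0,0,0]]]'; python3 -m inch '[[1,[0,0.01,0],[0,0,0]],[1,[0,0.015,0],[0,0,0]],[1,[0,0.015,0],[0,0,0]]]'
```

```text
t: 30.0
tcp_pos: [0.5072, -0.2605, 0.028]
tool_rot: [0.747, 0.665, -0.001, -0.003]
force: [-9.7, -2.2, 4.6]
finger_gap: -0.006
t: 30.3
tcp_pos: [0.5074, -0.2605, 0.028]
tool_rot: [0.747, 0.665, -0.002, -0.004]
force: [-13.0, -3.7, 6.3]
finger_gap: 0.003
```

```bash
python3 -m inch '[[1,[0,-0.12,0],[0,0,0]],[1,[0,-0.2,0],[0,0,0]],[1,[0,-0.2,-0.3],[0,0,0]],[1,[0,-0.2,-0.6],[0,0,0]],[1,[0.4,-0.1,-0.6],[0,0,0]],[1,[0.8,0.2,-0.6],[0,0,0]],[1,[0.98,0.5,-0.6],[0,0,0]],[1,[0.98,0.5,-0.6],[0,0,0]]]'; python3 - <<'E'
from h import *
plan(.557,-.174,.029,83.3,0)
E
python3 m.py b
```

```text
t: 31.1
tcp_pos: [0.5784, -0.1683, 0.0893]
tool_rot: [0.746, 0.666, 0.003, 0.004]
force: [0.3, 1.1, 0.3]
finger_gap: -0.001
t 31.1 pos [ 0.5784 -0.1683  0.0893] shift [-0.08  -0.212  0.601] turn [0.0016 0.0001 0.0006] F [0.3 1.1 0.3] gap -0.001 q [-0.47  0.68  1.61  0.    0.84 -0.36]
top (array([ 538.3, -334.5]), array([37.1, 62.2]), 68.67) 0.0358 fix frame ctr [array([-0.0178,  0.0396]), array([-0.0826, -0.0454])]Traceback (most recent call last):
  File "m.py", line 13, in <module>
    lo=[np.min(fx[q&(abs(fy-y)<.006)]) for y in bins]; hi=[np.max(fx[q&(abs(fy-y)<.006)]) for y in bins]
        ~~~~~~^^^^^^^^^^^^^^^^^^^^^^^^
    return _wrapreduction(a, np.minimum, 'min', axis, None, out,
                          keepdims=keepdims, initial=initial, where=where)
    return ufunc.reduce(obj, axis, dtype, out, **passkwargs)
           ~~~~~~~~~~~~^^^^^^^^^^^^^^^^^^^^^^^^^^^^^^^^^^^^^
ValueError: zero-size array to reduction operation minimum which has no identity
```

```bash
python3 -m inch '[[1,[0,-0.2,0],[0,0,0]],[1,[0,-0.21,0.3],[0,0,0]],[1,[0,-0.21,0.6],[0,0,0]],[1,[0,-0.21,0.6],[0,0,0]],[1,[-0.05,-0.21,0.6],[0,0,0]],[1,[-0.1,-0.21,0.6],[0,0,0]],[1,[-0.15,-0.21,0.6],[0,0,0]],[1,[-0.15,-0.21,0.6],[0,0,0]]]'; python3 -m inch '[[1,[-0.01,0,0],[0,0,0]],[1,[-0.02,0,0],[0,0,0]],[1,[-0.02,0,0],[0,0,0]]]'
```

```text
t: 31.95
tcp_pos: [0.5517, -0.183, 0.0298]
tool_rot: [0.748, 0.664, 0.002, 0.002]
force: [1.0, 2.7, 2.1]
finger_gap: 0.002
t: 32.25
tcp_pos: [0.5516, -0.1831, 0.0297]
tool_rot: [0.748, 0.664, 0.002, 0.001]
force: [1.9, 6.6, 6.2]
finger_gap: 0.003
```

```bash
python3 -m inch '[[1,[-0.01,0.008,0],[0,0,0]],[1,[-0.02,0.015,0],[0,0,0]],[1,[-0.02,0.015,0],[0,0,0]]]'; python3 -m inch '[[1,[-0.01,0.005,0],[0,0,0]],[1,[-0.01,0.005,0],[0,0,0]]]'
```

```text
t: 32.55
tcp_pos: [0.5516, -0.1832, 0.0297]
tool_rot: [0.748, 0.664, 0.002, -0.001]
force: [2.1, 11.2, 8.1]
finger_gap: 0.002
t: 32.75
tcp_pos: [0.5517, -0.1833, 0.0297]
tool_rot: [0.748, 0.664, 0.002, -0.002]
force: [1.7, 14.2, 9.3]
finger_gap: -0.004
```

```bash
python3 -m inch '[[1,[0.1,0,0],[0,0,0]],[1,[0.15,0,0],[0,0,0]],[1,[0.2,0,-0.4],[0,0,0]],[1,[0.5,0,-0.9],[0,0,0]],[1,[1,0,-1],[0,0,0]]]'; python3 -m inch '[[1,[0.5,-0.3,-0.3],[0,0,0]],[1,[1,-0.6,-0.6],[0,0,0]],[1,[1,-1,-1],[0,0,0]]]';python3 -m inch '[[1,[0.5,0,-0.3],[0,0,0]],[1,[0.6,0,-0.4],[0,0,0]],[1,[0.6,0,-0.4],[0,0,0]]]'; sed -i 's/-.07,.07,.01/-.065,.065,.01/' m.py; python3 m.py c
```

```text
t: 33.25
tcp_pos: [0.5665, -0.0984, 0.1303]
tool_rot: [0.749, 0.663, 0.003, 0.006]
force: [0.8, -0.5, -0.3]
finger_gap: 0.003
t: 33.55
tcp_pos: [0.4942, 0.007, 0.2059]
tool_rot: [0.747, 0.665, 0.001, 0.001]
force: [0.2, 1.0, -0.2]
finger_gap: 0.002
t: 33.85
tcp_pos: [0.5032, 0.0659, 0.2485]
tool_rot: [0.746, 0.666, 0.003, 0.003]
force: [0.2, -0.3, -1.0]
finger_gap: 0.003
top (array([ 549.6, -272.2]), array([157.4,  62.7]), 83.27) 0.0357 fix frame ctr [array([-0.0179,  0.0421]), array([-0.0807,  0.0734])]
 slope deg -0.23 at0 -0.0177
 slope deg -1.1 at0 0.0389
side (array([ 548.2, -269.8]), array([160.7,  64.9]), 83.4) 0.0361 fix frame ctr [array([-0.0207,  0.0419]), array([-0.0793,  0.0765])]
 slope deg 0.01 at0 -0.0196
 slope deg 0.76 at0 0.0358
```

View pics/tc_c.png

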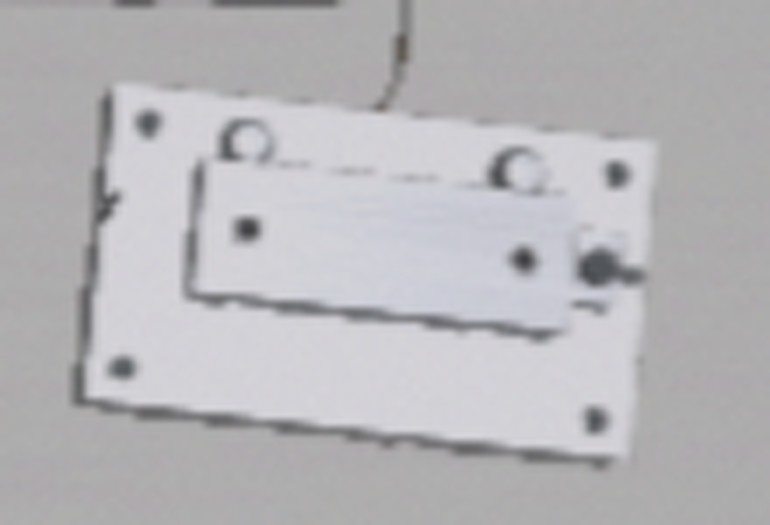

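View pics/side_c.png

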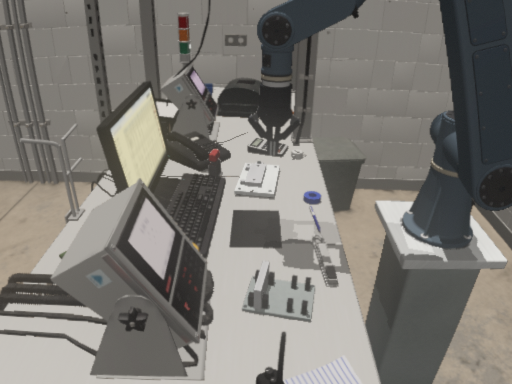

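View pics/top_c.png

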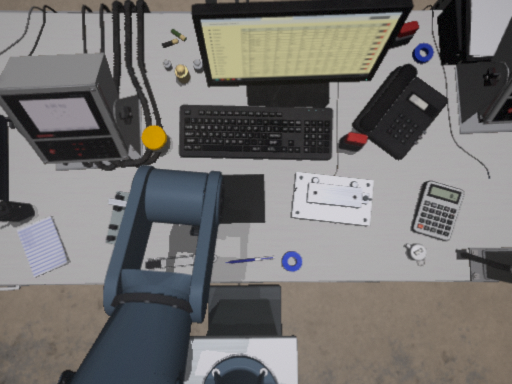

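```bash
python3 - <<'E'
from station import *
print(sign_off()); print(sense()["t"])
E
```

```text
the job is handed in; nothing more can be done
None
the job is handed in; nothing more can be done
```

I took the long plate out of the rack, tipped it over on its edge on the rubber mat, and released it there. I then gripped it again across its width, set it flat on the fixture bed, and pushed it home. The job was handed in at about 34 s, with the gripper clear of everything.

- **Pushes:** Pushing toward the pins and toward the end stop both ended in hard contact. The force rose to about 13–14 N with no more than about 0.3 mm of movement.
- **Position:** In the last top picture the plate lies flat, with its top at about 36 mm. Its outer long edge is at x = −17.7 mm in the fixture frame (home is −18 mm), and its angle matches the fixture within about 0.3°. No gap shows at either pin or at the stop.
- **Camera disagreement:** The side camera put that same edge about 2 mm further out (−19.6 mm). That is within its calibration error, so I relied on the contact forces. The fits to the pin-side edge were spoiled because the pins merged with the plate in the depth data.
- **End gap:** My second check push at the end met the plate about 0.2 mm from where the first push had left it. I pressed it home again, so any remaining gap should be below what the pictures can show.
- **Other objects:** The short plate is still in the rack. The tape roll, jar and stamp look unmoved in the pictures. The stapler is partly hidden by the arm in the last top picture but looks in place in the side view.

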